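# Weigh, lid and hand over an order of olive tubs

### The arm

A 6-joint arm with a two-finger parallel gripper is mounted at the origin on the work surface. World frame = base frame: x ahead of the robot, y to its left, z up, the work surface at z = 0. Lengths are in mm, angles in rad, forces in N, time in s.
With the tool pointing down it reaches from about 275 to 775 mm from the base axis. Payload 14.6 kg.
Tool frame: the origin (TCP) lies on the centre line of the jaws, within the pads' length; the fingertips stand 19 mm ahead of it and the grasp point (between the pads) is the TCP; z points along the fingers, y is the direction in which the jaws open and shut (so a half turn about z gives the same grasp; the last joint's range is limited). The gripper opens to 85 mm and grips with 20 to 120 N. Pads are 22 mm wide; open, the fingers measure 114 mm over their backs; the gripper's body (76 mm by 85 mm) begins 54 mm behind the grasp point. The pads swing forward as they close: fully open they stand 13 mm farther back than shut.
Start: joints at [1.056, 0.263, -0.048, 1.259, 0, 1.415], TCP at [184.85, 491.384, 250.278] pointing down, gripper open.
Joint ranges: [-2.65, 2.65], [-0.89, 1.7], [-1.18, 1.37], [-2.13, 2.11], [-1.35, 1.29], [-3.14, 3.14]. Speed limits (rad/s): [1.89, 1.89, 2.57, 2.79, 3.14, 3.14].

### API

Orientations are given as a 3x3 rotation matrix whose columns are the frame's x, y, z axes.
In Python, from cell import get_obs, camera, get_calibration, finish_job, boxes_of gives the robot as it stands.
- The arm moves only by the tool send_rows, never from a script. Its argument "plan" is text: rows parted by semicolons, each of 7 numbers parted by spaces: the turn, a rotation vector about the world's x, y, z in degrees, then the shift along the world's x, y, z in m, then the opening, from 0 (shut) to 1 (fully open). A call has 1 to 10 rows; each row shifts and turns the commanded pose from where the row before left it; what a row does not reach is not made up. A row lasts 1/12 s, in which the tool goes at most 41.7 mm and 7.16 degrees, less where a joint would pass 70% of its speed; a pose out of reach is approached as far as the arm can. A call is refused whole if a number of a shift passes 0.0417 or a number of a turn 7.16, either way. A call with a gripper value outside its range is refused whole. The fingers move at their own pace and stop on an object; the grip force is fixed at half the most. Time passes only in rows, so rows that do not move let the fingers close. It gives the time, the measured TCP pose, the force and the opening at its end, in the units of the state.
- get_obs(): the state, without advancing time (a new reading comes with each control period).
- camera(name): name is "side" or "top"; returns the picture (420x560x3 uint8, red, green, blue); there is no depth.
- get_calibration(name): a dict with "fovy" (degrees; the focal length in pixels is half the picture's height over the tangent of half this angle, whatever the lens; pixels are square), "cx", "cy" (the principal point, pixels), "pose" (4x4, takes a point from camera to world coordinates). Camera axes: x right, y down, z forward; pixel columns grow to the right and rows downward; lengths in mm; the calibration is good to about 2 mm. A picture is of the moment at which its call begins. get_calibration takes no time and is no camera call.
- finish_job(): hands the job in, once; it reports no verdict.
Trained networks look in the newest picture that a camera, given by its name, has taken for a name from the list of things; names that differ only in an ending like _2 or _b are one class to them, and where a whole thing is asked for, a point or a joint stands for the part that bears it (a point fixed in the world has none). Each returns a list of dicts, best first, with "score" (0 to 1); they miss things now and then, are a little off and sometimes report something else, mostly with a low value. They report only what shows in the picture. A call takes as long as a camera call. They do not tell look-alikes from the thing itself.
- boxes_of(camera, query): "rect" ([left, top, right, bottom] in pixels, round what is visible of it).
The state is a dict: "time": time; "joint_pos": joint angles; "qvel": joint speeds; "joint_efforts": joint torques, N m; "tcp_pos": TCP position; "eef_rot": TCP orientation; "contact_force": force on the tool from outside, world axes, zero at the start; "torque": the same for the moment, N m; "width": finger opening in mm.
Only numpy, scipy, OpenCV 4.12 (cv2) and the standard library are available. Lean on these libraries where they do the work, as an engineer would, in place of code of your own. Each camera call takes 0.05 s, during which the arm holds its last target. There are 200 camera calls.

### The job

Get the customer's olive tubs ready: with its platter still empty, switch the scale on by pushing the tiny orange slide switch fully across in its recessed slot (so that it zeroes itself), stand all the waiting tubs upright together on the platter and leave them untouched for a good second to be weighed. Close every tub with a lid from the spring dispenser, pressed or laid flat on its rim (before or after the weighing, as you like), stand the closed tubs upright on the floor of the pick-up tray, and at the end slide the switch fully back to off. Do not disturb the oil bottle or the pepper jar.

Things in the scene. Friction and masses are not known exactly. Their poses are not given: they have to be found in the camera images.
- power_switch (a joint): position of the scale's tiny orange slide switch in m: 0 = off, 0.016 = on (end stops). It slides along the scale's y axis; on is towards +y (the side of the green mark; a red dot marks off). It moves with about 1.2 N, has no spring and stays where it is left.
- switch_top (a point): centre of the top of the orange switch knob, moves with it; axes of the scale. The knob is 10 mm long along its slide and 16 mm wide, flush with the black control strip: it fills the 6 mm depth of its slot and is pushed on its end face by a fingertip put down into the slot beside it.
- slot_middle (a point): middle of the switch slot at the level of the strip, 50 mm above the counter; axes of the scale. Slot 84 mm (y) x 20 mm (x) x 6 mm deep, upright walls. Knob centre 8 mm to -y of here when off, to +y when on, so 29 mm of slot is free behind it. The scale's front edge is 26 mm to -x, free counter beyond; the platter's edge is 66 mm to +x and 14 mm higher.
- scale: counter scale, fixed, white, 266 x 240 mm; origin on the counter under its middle; x points away from the robot's side, y left as seen from the robot, z up. The black control strip with the slot is on its near (-x) side, the steel platter behind.
- scale_platter (a point): centre of the top face of the scale's flat steel platter, 64 mm above the counter; 170 mm (x) by 230 mm (y), axes of the scale. Three tubs fit in a row along y, 76 mm apart.
- dispenser: spring lid dispenser, fixed: dark round housing 100 mm wide, 70 mm high, four 7 mm steel rods (38 mm from its axis at 45, 135, 225, 315 degrees of its own axes, tops at 156 mm) around a stack of lids. Origin on the counter under its middle. A soft spring (24 N/m) lifts the stack 16 mm per lid taken: the top face stays about 158 mm up. 46 mm gaps for fingers along its x and y.
- tray: customer's pick-up tray, fixed; black, green floor, 262 mm (its x) by 96 mm (its y) outside, 5 mm walls and floor, 18 mm high. Origin under its middle on the counter.
- tray_floor (a point): centre of the tray's inner floor, 5 mm above the counter; axes of the tray. Inside it measures 252 by 86 mm: three tubs fit in a row along x, 80 mm apart.
- tub_green: straight round clear tub filled with green olives, 66 mm across, 64 mm high, about 0.25 kg, loose; origin at the centre of its underside, z up. Its open mouth is 58 mm across, the olives lie 14 mm below the rim. Two or three of the four tubs are present (else None), open on the counter at the start.
- tub_black: straight round clear tub filled with black olives, 66 mm across, 64 mm high, about 0.25 kg, loose; origin at the centre of its underside, z up. Its open mouth is 58 mm across, the olives lie 14 mm below the rim. Two or three of the four tubs are present (else None), open on the counter at the start.
- tub_red: straight round clear tub filled with dark red olives, 66 mm across, 64 mm high, about 0.25 kg, loose; origin at the centre of its underside, z up. Its open mouth is 58 mm across, the olives lie 14 mm below the rim. Two or three of the four tubs are present (else None), open on the counter at the start.
- tub_yellow: straight round clear tub filled with pale yellow olives, 66 mm across, 64 mm high, about 0.25 kg, loose; origin at the centre of its underside, z up. Its open mouth is 58 mm across, the olives lie 14 mm below the rim. Two or three of the four tubs are present (else None), open on the counter at the start.
- lid_1: round bamboo lid, 40 g, loose: flange 65 mm across, 8 mm thick; below it a tapered plug 53 mm across (45 at its foot), 8 mm deep. Origin at the centre of the plug's foot, z up: the flange is 8 to 16 mm above it. On a closed tub the flange lies flat on the rim, origin 56 mm above the tub's. At first number 1 from the top of the five in the dispenser; all are alike.
- lid_2: round bamboo lid, 40 g, loose: flange 65 mm across, 8 mm thick; below it a tapered plug 53 mm across (45 at its foot), 8 mm deep. Origin at the centre of the plug's foot, z up: the flange is 8 to 16 mm above it. On a closed tub the flange lies flat on the rim, origin 56 mm above the tub's. At first number 2 from the top of the five in the dispenser; all are alike.
- lid_3: round bamboo lid, 40 g, loose: flange 65 mm across, 8 mm thick; below it a tapered plug 53 mm across (45 at its foot), 8 mm deep. Origin at the centre of the plug's foot, z up: the flange is 8 to 16 mm above it. On a closed tub the flange lies flat on the rim, origin 56 mm above the tub's. At first number 3 from the top of the five in the dispenser; all are alike.
- lid_4: round bamboo lid, 40 g, loose: flange 65 mm across, 8 mm thick; below it a tapered plug 53 mm across (45 at its foot), 8 mm deep. Origin at the centre of the plug's foot, z up: the flange is 8 to 16 mm above it. On a closed tub the flange lies flat on the rim, origin 56 mm above the tub's. At first number 4 from the top of the five in the dispenser; all are alike.
- lid_5: round bamboo lid, 40 g, loose: flange 65 mm across, 8 mm thick; below it a tapered plug 53 mm across (45 at its foot), 8 mm deep. Origin at the centre of the plug's foot, z up: the flange is 8 to 16 mm above it. On a closed tub the flange lies flat on the rim, origin 56 mm above the tub's. At first number 5 from the top of the five in the dispenser; all are alike.
- oil_bottle: bystander: green glass oil bottle, 60 mm across, 180 mm high, standing; origin under its middle.
- pepper_jar: bystander: red pepper jar with brass cap, 72 mm across, 100 mm high, standing; origin under its middle.
There are look-alikes about, which are no part of the job. What is shaped like the lid_1 but turquoise is not meant. Leave any turquoise look-alike of the tub_green alone.

How it is judged (in metres and radians):
On the way, in this order (a step that is already met when the one before it is completed fails the run):
1. the scale is switched on while no tub is on its platter (value of joint power_switch above 0.0125 m and not (x of tub_green in the frame of scale_platter between -0.11 and 0.11 m and y of tub_green in the frame of scale_platter between -0.14 and 0.14 m and z of tub_green in the frame of scale_platter between -0.02 and 0.12 m) and not (x of tub_black in the frame of scale_platter between -0.11 and 0.11 m and y of tub_black in the frame of scale_platter between -0.14 and 0.14 m and z of tub_black in the frame of scale_platter between -0.02 and 0.12 m) and not (x of tub_red in the frame of scale_platter between -0.11 and 0.11 m and y of tub_red in the frame of scale_platter between -0.14 and 0.14 m and z of tub_red in the frame of scale_platter between -0.02 and 0.12 m) and not (x of tub_yellow in the frame of scale_platter between -0.11 and 0.11 m and y of tub_yellow in the frame of scale_platter between -0.14 and 0.14 m and z of tub_yellow in the frame of scale_platter between -0.02 and 0.12 m)), for 0.2 s.
2. with the scale on, all the tubs stand upright together on the platter, at rest and untouched, for a second (value of joint power_switch above 0.0125 m and x of tub_green in the frame of scale_platter between -0.085 and 0.085 m and y of tub_green in the frame of scale_platter between -0.115 and 0.115 m and z of tub_green in the frame of scale_platter between -0.004 and 0.005 m and angle between each of tub_green, tub_black, tub_red, tub_yellow's own z axis and vertical below 0.1 rad and linear speed of each of tub_green, tub_black, tub_red, tub_yellow below 0.03 m/s and contact force between each of tub_green, tub_black, tub_red, tub_yellow and the fingers below 0.05 N and x of tub_black in the frame of scale_platter between -0.085 and 0.085 m and y of tub_black in the frame of scale_platter between -0.115 and 0.115 m and z of tub_black in the frame of scale_platter between -0.004 and 0.005 m and x of tub_red in the frame of scale_platter between -0.085 and 0.085 m and y of tub_red in the frame of scale_platter between -0.115 and 0.115 m and z of tub_red in the frame of scale_platter between -0.004 and 0.005 m and x of tub_yellow in the frame of scale_platter between -0.085 and 0.085 m and y of tub_yellow in the frame of scale_platter between -0.115 and 0.115 m and z of tub_yellow in the frame of scale_platter between -0.004 and 0.005 m), for 0.8 s.
At the end, for the whole second after the job is handed in: The switch is back at off (within 3.5 mm of its stop); every tub stands upright (within 0.1 rad), at rest, on the floor of the pick-up tray, and each is closed by a lid that lies flat on its rim (centred within 7 mm, no higher than 3 mm, 0.07 rad) (value of joint power_switch below 0.0035 m and ((horizontal distance between lid_1 and tub_green below 0.007 m and z of lid_1 in the frame of tub_green between 0.053 and 0.059 m and angle between the z axis of lid_1 and the z axis of tub_green, either way round below 0.07 rad and angle between lid_1's own z axis and vertical below 0.3 rad) or (horizontal distance between lid_2 and tub_green below 0.007 m and z of lid_2 in the frame of tub_green between 0.053 and 0.059 m and angle between the z axis of lid_2 and the z axis of tub_green, either way round below 0.07 rad and angle between lid_2's own z axis and vertical below 0.3 rad) or (horizontal distance between lid_3 and tub_green below 0.007 m and z of lid_3 in the frame of tub_green between 0.053 and 0.059 m and angle between the z axis of lid_3 and the z axis of tub_green, either way round below 0.07 rad and angle between lid_3's own z axis and vertical below 0.3 rad) or (horizontal distance between lid_4 and tub_green below 0.007 m and z of lid_4 in the frame of tub_green between 0.053 and 0.059 m and angle between the z axis of lid_4 and the z axis of tub_green, either way round below 0.07 rad and angle between lid_4's own z axis and vertical below 0.3 rad) or (horizontal distance between lid_5 and tub_green below 0.007 m and z of lid_5 in the frame of tub_green between 0.053 and 0.059 m and angle between the z axis of lid_5 and the z axis of tub_green, either way round below 0.07 rad and angle between lid_5's own z axis and vertical below 0.3 rad)) and angle between each of tub_green, tub_black, tub_red, tub_yellow's own z axis and vertical below 0.1 rad and linear speed of each of tub_green, tub_black, tub_red, tub_yellow below 0.02 m/s and x of tub_green in the frame of tray_floor between -0.12 and 0.12 m and y of tub_green in the frame of tray_floor between -0.04 and 0.04 m and z of tub_green in the frame of tray_floor between -0.004 and 0.005 m and ((horizontal distance between lid_1 and tub_black below 0.007 m and z of lid_1 in the frame of tub_black between 0.053 and 0.059 m and angle between the z axis of lid_1 and the z axis of tub_black, either way round below 0.07 rad and angle between lid_1's own z axis and vertical below 0.3 rad) or (horizontal distance between lid_2 and tub_black below 0.007 m and z of lid_2 in the frame of tub_black between 0.053 and 0.059 m and angle between the z axis of lid_2 and the z axis of tub_black, either way round below 0.07 rad and angle between lid_2's own z axis and vertical below 0.3 rad) or (horizontal distance between lid_3 and tub_black below 0.007 m and z of lid_3 in the frame of tub_black between 0.053 and 0.059 m and angle between the z axis of lid_3 and the z axis of tub_black, either way round below 0.07 rad and angle between lid_3's own z axis and vertical below 0.3 rad) or (horizontal distance between lid_4 and tub_black below 0.007 m and z of lid_4 in the frame of tub_black between 0.053 and 0.059 m and angle between the z axis of lid_4 and the z axis of tub_black, either way round below 0.07 rad and angle between lid_4's own z axis and vertical below 0.3 rad) or (horizontal distance between lid_5 and tub_black below 0.007 m and z of lid_5 in the frame of tub_black between 0.053 and 0.059 m and angle between the z axis of lid_5 and the z axis of tub_black, either way round below 0.07 rad and angle between lid_5's own z axis and vertical below 0.3 rad)) and x of tub_black in the frame of tray_floor between -0.12 and 0.12 m and y of tub_black in the frame of tray_floor between -0.04 and 0.04 m and z of tub_black in the frame of tray_floor between -0.004 and 0.005 m and ((horizontal distance between lid_1 and tub_red below 0.007 m and z of lid_1 in the frame of tub_red between 0.053 and 0.059 m and angle between the z axis of lid_1 and the z axis of tub_red, either way round below 0.07 rad and angle between lid_1's own z axis and vertical below 0.3 rad) or (horizontal distance between lid_2 and tub_red below 0.007 m and z of lid_2 in the frame of tub_red between 0.053 and 0.059 m and angle between the z axis of lid_2 and the z axis of tub_red, either way round below 0.07 rad and angle between lid_2's own z axis and vertical below 0.3 rad) or (horizontal distance between lid_3 and tub_red below 0.007 m and z of lid_3 in the frame of tub_red between 0.053 and 0.059 m and angle between the z axis of lid_3 and the z axis of tub_red, either way round below 0.07 rad and angle between lid_3's own z axis and vertical below 0.3 rad) or (horizontal distance between lid_4 and tub_red below 0.007 m and z of lid_4 in the frame of tub_red between 0.053 and 0.059 m and angle between the z axis of lid_4 and the z axis of tub_red, either way round below 0.07 rad and angle between lid_4's own z axis and vertical below 0.3 rad) or (horizontal distance between lid_5 and tub_red below 0.007 m and z of lid_5 in the frame of tub_red between 0.053 and 0.059 m and angle between the z axis of lid_5 and the z axis of tub_red, either way round below 0.07 rad and angle between lid_5's own z axis and vertical below 0.3 rad)) and x of tub_red in the frame of tray_floor between -0.12 and 0.12 m and y of tub_red in the frame of tray_floor between -0.04 and 0.04 m and z of tub_red in the frame of tray_floor between -0.004 and 0.005 m and ((horizontal distance between lid_1 and tub_yellow below 0.007 m and z of lid_1 in the frame of tub_yellow between 0.053 and 0.059 m and angle between the z axis of lid_1 and the z axis of tub_yellow, either way round below 0.07 rad and angle between lid_1's own z axis and vertical below 0.3 rad) or (horizontal distance between lid_2 and tub_yellow below 0.007 m and z of lid_2 in the frame of tub_yellow between 0.053 and 0.059 m and angle between the z axis of lid_2 and the z axis of tub_yellow, either way round below 0.07 rad and angle between lid_2's own z axis and vertical below 0.3 rad) or (horizontal distance between lid_3 and tub_yellow below 0.007 m and z of lid_3 in the frame of tub_yellow between 0.053 and 0.059 m and angle between the z axis of lid_3 and the z axis of tub_yellow, either way round below 0.07 rad and angle between lid_3's own z axis and vertical below 0.3 rad) or (horizontal distance between lid_4 and tub_yellow below 0.007 m and z of lid_4 in the frame of tub_yellow between 0.053 and 0.059 m and angle between the z axis of lid_4 and the z axis of tub_yellow, either way round below 0.07 rad and angle between lid_4's own z axis and vertical below 0.3 rad) or (horizontal distance between lid_5 and tub_yellow below 0.007 m and z of lid_5 in the frame of tub_yellow between 0.053 and 0.059 m and angle between the z axis of lid_5 and the z axis of tub_yellow, either way round below 0.07 rad and angle between lid_5's own z axis and vertical below 0.3 rad)) and x of tub_yellow in the frame of tray_floor between -0.12 and 0.12 m and y of tub_yellow in the frame of tray_floor between -0.04 and 0.04 m and z of tub_yellow in the frame of tray_floor between -0.004 and 0.005 m); the robot touches nothing.
It fails at once if the oil bottle is pushed more than 3 cm or tipped over (distance of oil_bottle from where it was at the start of the episode above 0.03 m or angle between oil_bottle's own z axis and vertical above 0.5 rad).
It fails at once if the pepper jar is pushed more than 3 cm or tipped over (distance of pepper_jar from where it was at the start of the episode above 0.03 m or angle between pepper_jar's own z axis and vertical above 0.5 rad).
Of tub_green, tub_black, tub_red, tub_yellow only 2 to 3 are there at a start; the rules pass over those that are not, and their reading is None.
At some moment in a run one of tub_green, tub_black, tub_red, tub_yellow may be knocked a few centimetres aside while the robot is not near it.
Once in a run the grip may slacken for a moment while it holds something.
It also fails if it takes over 210 s, if anything falls off the work surface, if the arm or the gripper's body presses on something with over 40 N, if the wrist force passes 120 N, or if a joint passes its speed limit or range.

## Working session

There is one attempt and no reset: what is moved stays moved. The work goes in short steps, Python scripts to look and compute and a tool call to move; the robot and the scene stay as the last step left them, time stands still between calls to the robot, and variables do not carry over. Pictures are saved under pics/ and viewed, about 12 in all and at most 16, crops included, and the job is handed in when it is done.

Besides the shell and the picture viewer there is one more tool, called after "Call:" as name(argument=value, ...) on one line, values as JSON. send_rows: Moves the arm, as the interface text tells. Its arguments: {"type":"object","properties":{"plan":{"type":"string"}},"required":["plan"]}

```bash
mkdir -p pics; ls
python3 - <<'E'
from cell import *
import cv2, numpy as np
o=get_obs()
for k,v in o.items(): print(k,np.round(v,3).tolist())
ims=[]
for c in("top","side"):
    im=camera(c); cv2.imwrite(f"pics/{c}0.png",im[:,:,::-1])
    k=get_calibration(c); print(c,k["fovy"],k["cx"],k["cy"],np.round(k["pose"],3).tolist())
    for q in["power_switch","scale","dispenser","tray","tub_green","tub_black","tub_red","tub_yellow","lid_1","oil_bottle","pepper_jar"]:
        print(q,[(round(float(b["score"]),2),np.round(b["rect"]).astype(int).tolist()) for b in boxes_of(c,q)][:6])
E
```

```text
pics
time 0.0
joint_pos [1.056, 0.264, -0.049, 1.259, -0.0, 1.415]
qvel [0.0, 0.001, 0.002, 0.001, 0.003, -0.0]
joint_efforts [0.004, -63.761, 38.457, 0.014, -0.0, 0.0]
tcp_pos [184.722, 491.141, 249.823]
eef_rot [[-0.936, 0.352, -0.001], [0.352, 0.936, -0.001], [0.0, -0.001, -1.0]]
contact_force [0.015, 0.292, 0.233]
torque [-0.026, -0.002, 0.059]
width 85.222
top 55.310174091621484 277.0683847520601 207.4410000626225 [[0.022, -0.986, 0.162, 364.096], [-1.0, -0.023, -0.005, 42.069], [0.009, -0.162, -0.987, 1235.913], [0.0, 0.0, 0.0, 1.0]]
power_switch []
scale [(0.72, [252, 146, 341, 243]), (0.53, [402, 242, 432, 265])]
dispenser [(0.62, [121, 219, 168, 249]), (0.34, [402, 240, 430, 265])]
tray [(0.72, [189, 160, 230, 244])]
tub_green [(0.71, [405, 192, 433, 216])]
tub_black [(0.63, [366, 200, 393, 223]), (0.34, [400, 242, 431, 265])]
tub_red []
tub_yellow [(0.74, [402, 243, 431, 265])]
lid_1 [(0.68, [122, 216, 142, 238]), (0.63, [92, 227, 113, 247]), (0.36, [146, 225, 150, 235])]
oil_bottle [(0.96, [369, 144, 400, 174])]
pepper_jar [(0.8, [129, 170, 166, 203])]
side 50.423855253766206 277.0997415680439 204.11801337730813 [[-0.997, -0.027, 0.074, 468.509], [-0.076, 0.576, -0.814, 1149.866], [-0.021, -0.817, -0.576, 897.917], [0.0, 0.0, 0.0, 1.0]]
power_switch []
scale [(0.79, [227, 187, 315, 249])]
dispenser [(0.97, [285, 278, 321, 348])]
tray [(0.95, [218, 261, 318, 296])]
tub_green [(0.68, [275, 147, 293, 167]), (0.63, [274, 137, 290, 154])]
tub_black [(0.72, [281, 164, 300, 183])]
tub_red [(0.54, [279, 148, 291, 167])]
tub_yellow [(0.57, [316, 148, 328, 171])]
lid_1 [(0.8, [295, 368, 322, 393]), (0.79, [292, 282, 317, 302]), (0.6, [289, 306, 310, 315]), (0.57, [295, 298, 311, 307]), (0.55, [219, 263, 317, 294]), (0.52, [294, 310, 310, 320])]
oil_bottle [(0.7, [239, 136, 256, 186])]
pepper_jar [(0.59, [232, 292, 266, 342])]
```

Run:
```python
import cv2, numpy as np
a=cv2.imread("pics/top0.png");b=cv2.imread("pics/side0.png")
A=cv2.resize(a[125:275,80:460],(798,315),interpolation=3)
B=cv2.resize(b[130:400,150:400],None,fx=1.05,fy=1.05,interpolation=3)
C=np.zeros((598,800,3),np.uint8);C[:315,:798]=A;C[315:598,:262]=B
B=b[130:400,200:350];
B=cv2.resize(b[130:400,190:350],(168,283),interpolation=3)
C[315:598,:]=0
t=cv2.resize(b[125:260,190:350],(335,283),interpolation=3);C[315:,:335]=t
t=cv2.resize(b[255:400,190:350],(312,283),interpolation=3);C[315:,340:652]=t
cv2.imwrite("pics/v1.png",C)
```

```text
Traceback (most recent call last):
ValueError: could not broadcast input array from shape (284,262,3) into shape (283,262,3)
```

Run:
```python
import cv2, numpy as np
a=cv2.imread("pics/top0.png");b=cv2.imread("pics/side0.png")
C=np.zeros((598,800,3),np.uint8);C[:315,:798]=cv2.resize(a[125:275,80:460],(798,315),interpolation=3)
t=cv2.resize(b[125:260,190:350],(335,283),interpolation=3);C[315:,:335]=t
t=cv2.resize(b[255:400,190:350],(312,283),interpolation=3);C[315:,340:652]=t
cv2.imwrite("pics/v1.png",C)
```

```text
(no output)
```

View pics/v1.png

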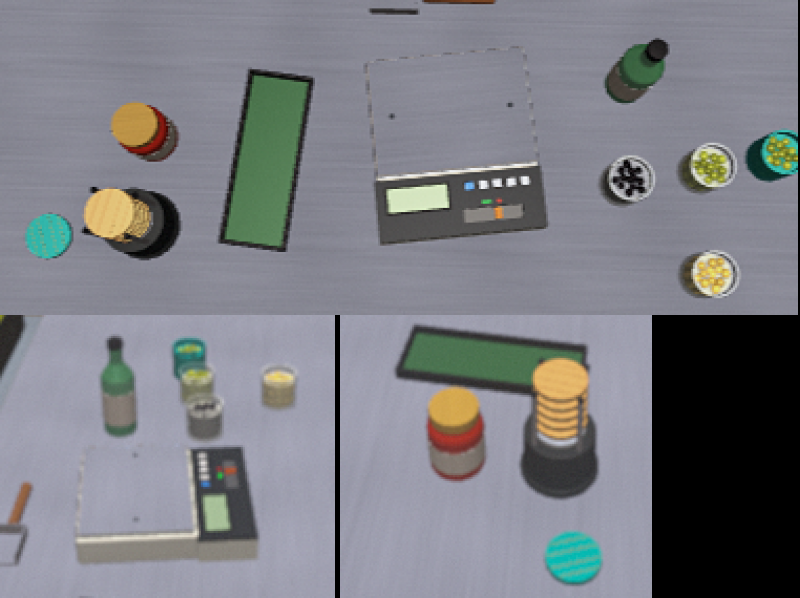

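The picture shows three tubs: black at (630,180), green at (712,165) and yellow at (712,273). The turquoise tub at (780,155) and turquoise lid at (48,236) are the decoys. The bamboo stack in the dispenser is at (130,215). The orange knob is at about (499,212), right of the green mark, so it is off.

```bash
cat > h.py <<'E'
from cell import *
import cv2, numpy as np
from scipy.optimize import least_squares
def cal(n):
    k=get_calibration(n); f=210/np.tan(np.radians(k["fovy"]/2)); return f,k["cx"],k["cy"],np.array(k["pose"])
def proj(n,P):
    f,cx,cy,T=cal(n); p=(np.atleast_2d(P)-T[:3,3])@T[:3,:3]; return np.c_[f*p[:,0]/p[:,2]+cx,f*p[:,1]/p[:,2]+cy]
def back(n,uv,z):
    f,cx,cy,T=cal(n); uv=np.atleast_2d(uv)
    d=np.c_[(uv[:,0]-cx)/f,(uv[:,1]-cy)/f,np.ones(len(uv))]@T[:3,:3].T
    return T[:3,3]+d*((z-T[2,3])/d[:,2])[:,None]
def hsv(im): return cv2.cvtColor(im,cv2.COLOR_RGB2HSV)
def comps(m,amin=4):
    n,l,s,c=cv2.connectedComponentsWithStats(m.astype(np.uint8)); return [(s[i].tolist(),c[i],l==i) for i in range(1,n) if s[i,4]>=amin]
def rect(n,m,z):
    ys,xs=np.nonzero(m); c=cv2.findContours(m.astype(np.uint8),0,1)[0][0].reshape(-1,2)
    W=back(n,c,z)[:,:2].astype(np.float32); (x,y),(w,h),a=cv2.minAreaRect(W); return x,y,w,h,a
E
cat > m1.py <<'E'
from h import *
for n,f in(("top","pics/top0.png"),("side","pics/side0.png")):
    im=cv2.imread(f)[:,:,::-1].copy(); H=hsv(im); h,s,v=[H[:,:,i].astype(int) for i in range(3)]
    print(n)
    g=(h>45)&(h<75)&(s>70)&(v>50)
    for st,c,m in comps(g,300): print(" tray",st,np.round(c,1),np.round(rect(n,m,5),1))
    o=(h<14)&(s>120)&(v>110)
    for st,c,m in comps(o,3): print(" orange",st,np.round(c,2),np.round(back(n,c,50)[0],1),H[int(c[1]),int(c[0])])
    w=(h>12)&(h<28)&(s>70)&(v>150)
    for st,c,m in comps(w,30): print(" wood",st,np.round(c,2),"z158",np.round(back(n,c,158)[0],1))
    k=(v<75)
    for st,c,m in comps(k,300): print(" dark",st,np.round(c,1),"z50",np.round(rect(n,m,50),1))
    for q,(a,b) in dict(black=((361,195),(398,228)),green=((400,187),(436,217)),yellow=((398,238),(436,270))).items():
        if n=="side":continue
        sub=H[a[1]:b[1],a[0]:b[0]]
        mm=(sub[:,:,2]>185)&(sub[:,:,1]<30) # rim
        ys,xs=np.nonzero(mm); 
        if len(xs)>5:
            (u,vv),r=cv2.minEnclosingCircle(np.c_[xs,ys].astype(np.float32)); print(q,len(xs),(u+a[0],vv+a[1]),r,np.round(back(n,[u+a[0],vv+a[1]],64)[0],1))
T=dict(black=[(366,200,393,223),(281,164,300,183)],green=[(405,192,433,216),(275,147,293,167)],yellow=[(402,243,431,265),(316,148,328,171)])
for q,(t,s) in T.items(): 
    for n,b in(("top",t),("side",s)): print(q,n,np.round(back(n,[(b[0]+b[2])/2,(b[1]+b[3])/2],32)[0],1))
for n,b in(("top",(121,219,168,249)),("side",(285,278,321,348))): print("disp",np.round(back(n,[(b[0]+b[2])/2,(b[1]+b[3])/2],60)[0],1))
a=cv2.imread("pics/top0.png")
C=np.zeros((600,800,3),np.uint8)
C[:300,:400]=cv2.resize(a[195:245,290:357],(400,300),interpolation=cv2.INTER_CUBIC)   # strip 6x
C[:300,400:]=cv2.resize(a[205:255,110:177],(400,300),interpolation=cv2.INTER_CUBIC)
C[300:,:400]=cv2.resize(a[185:235,355:422],(400,300),interpolation=cv2.INTER_CUBIC)
C[300:,400:]=cv2.resize(a[225:275,385:452],(400,300),interpolation=cv2.INTER_CUBIC)
cv2.imwrite("pics/v2.png",C)
E
python3 m1.py
```

```text
top
 tray [187, 161, 40, 82, 2158] [206.4 201.3] [583.4 256.1  85.5 250.2  83.3]
 orange [282, 121, 33, 5, 135] [298.84 122.8 ] [827.5 -25.6  50. ] [ 11 164 118]
 orange [140, 176, 19, 22, 61] [152.43 189.66] [604.7 412.8  50. ] [ 19 166 158]
 orange [316, 220, 3, 1, 3] [317. 220.] [524.1 -83.9  50. ] [  2 173 226]
 wood [146, 4, 91, 63, 4049] [190.14  34.6 ] z158 [1048.3  302.5  158. ]
 wood [225, 17, 6, 6, 32] [227.5  19.5] z158 [1099.8  195.3  158. ]
 wood [133, 174, 22, 20, 352] [143.34 183.54] z158 [599.3 405.1 158. ]
 wood [120, 215, 32, 25, 557] [134.38 226.72] z158 [479.8 420.1 158. ]
 wood [411, 248, 17, 17, 154] [418.84 255.06] z158 [ 421.1 -346.3  158. ]
 dark [0, 0, 46, 21, 703] [23.   8.4] z50 [1188.8  879.    71.6  146.7    1.6]
 dark [42, 0, 518, 90, 15924] [326.8  42.6] z50 [ 1.0947e+03 -4.5100e+01  3.1250e+02  1.6770e+03  1.6000e+00]
 dark [246, 69, 92, 14, 1005] [290.7  75.2] z50 [985.   -0.  289.4  39.3  90. ]
 dark [0, 155, 18, 98, 1200] [  6.2 198.1] z50 [557.  838.4 297.8  51.    7.6]
 dark [184, 158, 45, 87, 493] [206.3 199. ] z50 [576.5 247.9  94.3 255.7  83.3
[... 2089 characters left out ...]
 2784.8  469.6   67.2]
 dark [282, 189, 30, 44, 552] [298.3 212. ] z50 [515.9 -23.1  80.3 236.1   6.3]
 dark [63, 191, 90, 48, 2857] [109.8 215.1] z50 [1115.1   25.   255.   206.6   89.9]
 dark [132, 195, 28, 62, 514] [145.5 225.8] z50 [9.793e+02 7.310e+01 3.660e+01 3.104e+02 3.000e-01]
 dark [219, 261, 97, 36, 605] [260.  278.3] z50 [578.1 297.7 102.7 247.2  83.2]
 dark [283, 308, 38, 40, 858] [302.  332.6] z50 [481.  454.4 113.   86.8  88.6]
black top [ 557.1 -276.2   32. ]
black side [ 545.5 -272.1   32. ]
green top [ 583.2 -397.7   32. ]
green side [ 577.7 -396.3   32. ]
yellow top [ 430.8 -384.8   32. ]
yellow side [ 428.  -382.1   32. ]
disp [469.5 423.2  60. ]
disp [479.3 419.3  60. ]
```

View pics/v2.png

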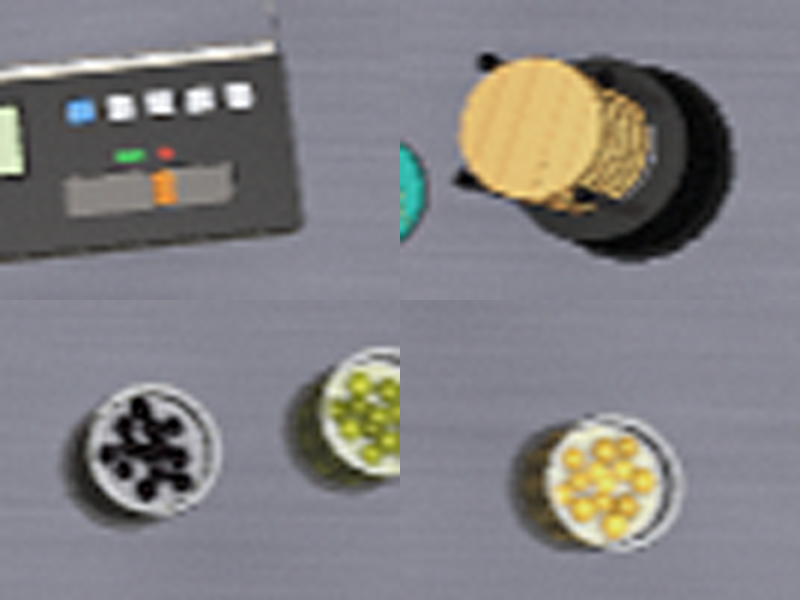

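Run:
```python
from h import *
c=lambda p,o:[o[0]+p[0]/6-.5,o[1]+p[1]/6-.5]
S=(290,195)
for nm,p in dict(TL=(67,179),TR=(232,163),BR=(233,198),BL=(68,216),knob=(164,187),mid=(150,189),edgeL=(0,260),edgeR=(300,232),green=(130,156),red=(166,154)).items(): print(nm,np.round(back("top",c(p,S),50)[0],1))
D=(110-400/6,205)
print("lid",back("top",c((532,130),D),158), back("side",[304.5,291.5],158))
for p in((487,62),(463,180),(590,193)): print("rod",np.round(back("top",c(p,D),156)[0],1))
b=cv2.imread("pics/side0.png")
C=np.zeros((600,800,3),np.uint8)
C[:,:400]=cv2.resize(b[185:242,270:308],(400,600),interpolation=cv2.INTER_CUBIC)
C[:300,400:]=cv2.resize(b[130:190,265:345],(400,300),interpolation=cv2.INTER_CUBIC)
C[300:,400:]=cv2.resize(b[270:350,250:357],(400,300),interpolation=cv2.INTER_CUBIC)
cv2.imwrite("pics/v3.png",C)
```

```text
TL [509.9 -35.3  50. ]
TR [ 519.9 -117.3   50. ]
BR [ 502.4 -117.8   50. ]
BL [491.5 -36.   50. ]
knob [507.1 -83.5  50. ]
mid [505.9 -76.6  50. ]
edgeL [468.9  -2.7  50. ]
edgeR [ 486.2 -151.1   50. ]
green [522.2 -66.5  50. ]
red [523.6 -84.4  50. ]
lid [[481.09225678 427.97631623 158.        ]] [[476.47705284 442.28211051 158.        ]]
rod [511.7 451.5 156. ]
rod [458.1 457.7 156. ]
rod [453.5 400.5 156. ]
```

View pics/v3.png

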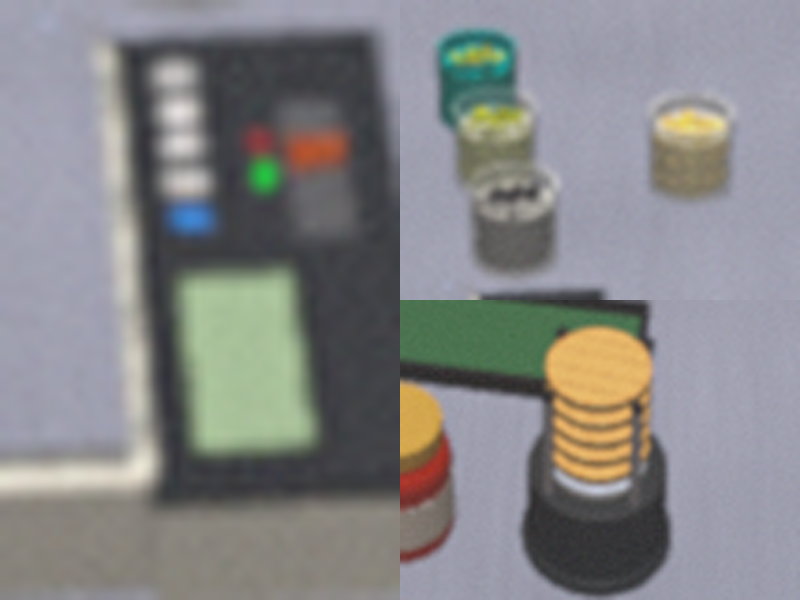

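The side and top views agree to about 2 mm: slot middle about (505.5,-76), scale yaw about +7°. The side crop also shows the knob next to the red dot. I'm moving above the slot behind the knob.

Call:
send_rows(plan="0 0 -3.12 0.0146 -0.0299 0 0.6;0 0 -3.12 0.0146 -0.0299 0 0.6;0 0 -3.12 0.0146 -0.0299 0 0.6;0 0 -3.12 0.0146 -0.0299 0 0.6;0 0 -3.12 0.0146 -0.0299 0 0.6;0 0 -3.12 0.0146 -0.0299 0 0.6;0 0 -3.12 0.0146 -0.0299 0 0.6;0 0 -3.12 0.0146 -0.0299 0 0.6;0 0 -3.12 0.0146 -0.0299 0 0.6;0 0 -3.12 0.0146 -0.0299 0 0.6")

```text
time: 2.03
tcp_pos: [331.2, 190.9, 250.5]
eef_rot: [[-0.616, 0.788, 0.001], [0.788, 0.616, 0.0], [-0.0, 0.001, -1.0]]
contact_force: [1.6, -0.5, 0.6]
width: 51.3
```

Call:
send_rows(plan="0 0 -3.12 0.0146 -0.0299 0 0.6;0 0 -3.12 0.0146 -0.0299 0 0.6;0 0 -3.12 0.0146 -0.0299 0 0.6;0 0 -3.12 0.0146 -0.0299 0 0.6;0 0 -3.12 0.0146 -0.0299 0 0.6;0 0 -3.12 0.0146 -0.0299 0 0.6;0 0 -3.12 0.0146 -0.0299 0 0.6;0 0 -3.12 0.0146 -0.0299 0 0.6;0 0 -3.12 0.0146 -0.0299 0 0.6;0 0 -3.12 0.0146 -0.0299 0 0.6")

```text
time: 2.87
tcp_pos: [477.3, -108.4, 250.3]
eef_rot: [[-0.119, 0.993, 0.0], [0.993, 0.119, -0.0], [-0.0, 0.0, -1.0]]
contact_force: [1.0, 0.2, 0.7]
width: 51.4
```

Call:
send_rows(plan="0 0 0 0 0 -0.04 0.6;0 0 0 0 0 -0.04 0.6;0 0 0 0 0 -0.04 0.6;0 0 0 0 0 0 0.6;0 0 0 0 0 0 0.6;0 0 0 0 0 0 0.6")

```text
time: 3.37
tcp_pos: [477.8, -106.9, 132.3]
eef_rot: [[-0.122, 0.993, 0.002], [0.993, 0.122, -0.001], [-0.001, 0.002, -1.0]]
contact_force: [0.2, -0.5, 0.2]
width: 51.0
```

```bash
cat > see.py <<'E'
from h import *
import sys
# see.py out cam u0 v0 u1 v1 [cam u0 v0 u1 v1]: crops side by side
a=sys.argv; out=a[1]; L=[]
o=get_obs(); print(round(float(o["time"]),2),np.round(o["tcp_pos"],1),np.round(np.degrees(np.arctan2(o["eef_rot"][1][1],o["eef_rot"][0][1])),1),np.round(o["contact_force"],1),round(float(o["width"]),1))
ims={}
for i in range(2,len(a),5):
    n=a[i]; u0,v0,u1,v1=map(int,a[i+1:i+5])
    if n not in ims: ims[n]=camera(n); cv2.imwrite(f"pics/{n}_last.png",ims[n][:,:,::-1])
    L.append(ims[n][v0:v1,u0:u1,::-1])
k=len(L); w=800//k
T=[]
for c in L:
    s=min(w/c.shape[1],600/c.shape[0]); print("scale",round(s,3)); r=cv2.resize(c,None,fx=s,fy=s,interpolation=cv2.INTER_CUBIC)[:600,:w]
    b=np.zeros((600,w,3),np.uint8); b[:r.shape[0],:r.shape[1]]=r; T.append(b)
cv2.imwrite(out,np.hstack(T))
E
python3 see.py pics/v4.png top 275 185 355 265 side 255 165 335 245
```

```text
3.37 [ 477.8 -106.9  132.3] 7.0 [ 0.2 -0.5  0.2] 51.0
scale 5.0
scale 5.0
```

View pics/v4.png

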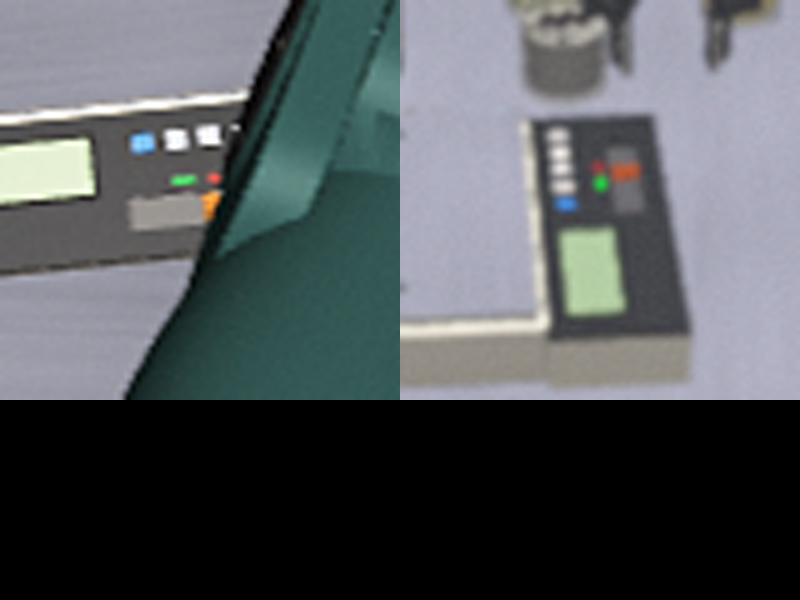

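Run:
```python
from h import *
t=np.array([477.8,-106.9,132.3]);d=np.array([.993,.122,0])
for r in(25.5,32.75,40):
  for z in(113,118,124):
    print(r,z,np.round(proj("side",[t+d*r+[0,0,z-132.3],t-d*r+[0,0,z-132.3]]),1).tolist())
print(back("side",[302.7,286.8],158))
for n,p in dict(green=(283.9,151.5),black=(287.5,166.9),yellow=(322.9,152.1)).items(): print(n,np.round(back("side",p,64),1))
b=cv2.imread("pics/side_last.png"); r=cv2.resize(b[150:215,275:340],(600,600),interpolation=cv2.INTER_CUBIC)
cv2.imwrite("pics/v5.png",r)
```

```text
25.5 113 [[300.6, 179.3], [316.0, 178.6]]
25.5 118 [[300.6, 178.0], [316.0, 177.3]]
25.5 124 [[300.6, 176.4], [316.0, 175.8]]
32.75 113 [[298.4, 179.4], [318.1, 178.5]]
32.75 118 [[298.4, 178.1], [318.2, 177.3]]
32.75 124 [[298.4, 176.5], [318.2, 175.7]]
40 113 [[296.2, 179.5], [320.3, 178.5]]
40 118 [[296.2, 178.2], [320.4, 177.2]]
40 124 [[296.2, 176.6], [320.4, 175.6]]
[[480.94178293 427.9963332  158.        ]]
green [[ 576.8 -382.7   64. ]]
black [[ 556.1 -265.6   64. ]]
yellow [[ 425.7 -383.5   64. ]]
```

View pics/v5.png

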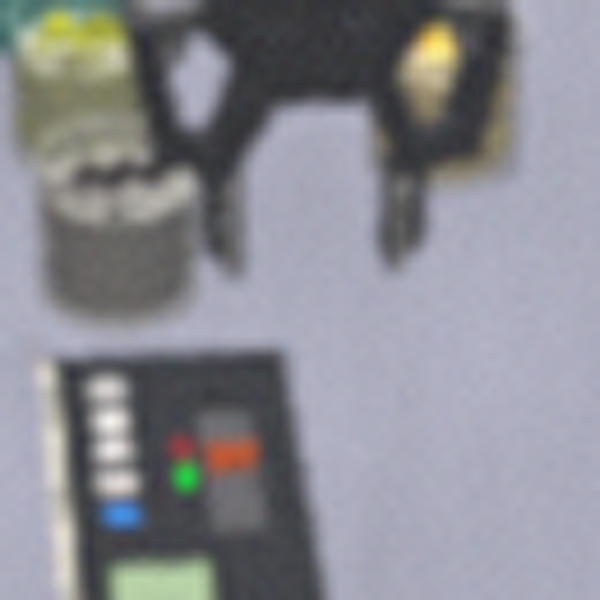

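The tip stands 19 mm below the TCP, as predicted: tip pixel v=179.3 against 179.3 projected. The finger is about 13 mm thick and tapers on its outer side. Descending into the slot.

Call:
send_rows(plan="0 0 0 0 0.0005 -0.03 0.6;0 0 0 0 0 -0.02 0.6;0 0 0 0 0 -0.005 0.6;0 0 0 0 0 -0.003 0.6;0 0 0 0 0 -0.003 0.6;0 0 0 0 0 0 0.6;0 0 0 0 0 0 0.6")

```text
time: 4.05
tcp_pos: [477.5, -106.3, 70.3]
eef_rot: [[-0.122, 0.993, 0.001], [0.993, 0.122, -0.001], [-0.001, 0.001, -1.0]]
contact_force: [-0.7, 0.1, 0.0]
width: 51.1
```

Call:
send_rows(plan="0 0 0 0 0 -0.003 0.6;0 0 0 0 0 -0.001 0.6;0 0 0 0 0 0 0.6;0 0 0 0 0 0 0.6")

```text
time: 4.38
tcp_pos: [476.9, -106.1, 65.3]
eef_rot: [[-0.122, 0.993, -0.0], [0.993, 0.122, -0.0], [-0.0, -0.0, -1.0]]
contact_force: [0.3, 0.7, 0.0]
width: 51.2
```

```bash
python3 see.py pics/v6.png side 275 165 340 230 ; python3 -c "
import cv2;cv2.imwrite('pics/v6.png',cv2.imread('pics/v6.png')[:600,:600])"
```

```text
4.38 [ 476.9 -106.1   65.3] 7.0 [0.3 0.7 0. ] 51.2
scale 9.231
```

View pics/v6.png

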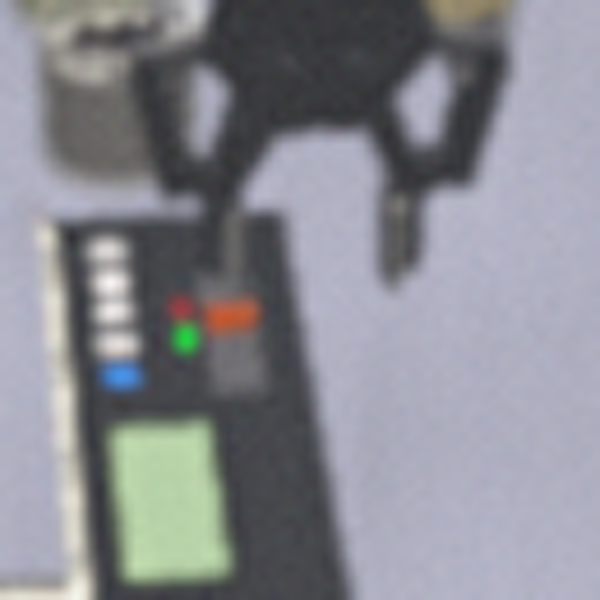

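The finger is in the slot: tip at 46 mm with no vertical force. Pushing +y along the scale.

Call:
send_rows(plan="0 0 0 -0.0004 0.003 -0.0005 0.6;0 0 0 -0.0004 0.003 0 0.6;0 0 0 -0.0004 0.003 0 0.6;0 0 0 -0.0004 0.003 0 0.6;0 0 0 -0.0004 0.003 0 0.6;0 0 0 -0.0002 0.002 0 0.6;0 0 0 0 0 0 0.6;0 0 0 0 0 0 0.6")

```text
time: 5.1
tcp_pos: [474.6, -88.9, 64.8]
eef_rot: [[-0.122, 0.993, -0.0], [0.993, 0.122, 0.0], [0.0, -0.0, -1.0]]
contact_force: [0.8, -1.0, -0.4]
width: 51.2
```

Call:
send_rows(plan="0 0 0 -0.0001 0.001 0 0.6;0 0 0 -0.0001 0.001 0 0.6;0 0 0 0 0 0 0.6")

```text
time: 5.35
tcp_pos: [474.4, -87.1, 64.8]
eef_rot: [[-0.122, 0.993, -0.0], [0.993, 0.122, -0.0], [-0.0, -0.0, -1.0]]
contact_force: [-0.3, -0.2, 0.0]
width: 50.9
```

Call:
send_rows(plan="0 0 0 -0.0001 0.001 0 0.6;0 0 0 0 0 0 0.6;0 0 0 -0.0001 0.001 0 0.6;0 0 0 0 0 0 0.6")

```text
time: 5.68
tcp_pos: [474.4, -85.4, 64.9]
eef_rot: [[-0.121, 0.993, 0.0], [0.993, 0.121, -0.001], [-0.001, 0.0, -1.0]]
contact_force: [-0.3, -4.1, -0.4]
width: 51.4
```

Call:
send_rows(plan="0 0 0 -0.0001 0.001 0 0.6;0 0 0 0 0 0 0.6;0 0 0 0 0 0 0.6")

```text
time: 5.93
tcp_pos: [475.0, -84.1, 65.4]
eef_rot: [[-0.122, 0.993, 0.002], [0.993, 0.122, 0.0], [-0.0, 0.002, -1.0]]
contact_force: [1.2, 0.5, 9.2]
width: 51.3
```

Call:
send_rows(plan="0 0 0 0.0002 -0.002 0 0.6;0 0 0 0 0 0.01 0.6;0 0 0 0 0 0.04 0.6;0 0 0 0 0 0.04 0.6;0 0 0 0 0 0.04 0.6;0 0 0 0 0 0 1")

```text
time: 6.43
tcp_pos: [476.5, -86.6, 201.2]
eef_rot: [[-0.122, 0.993, 0.008], [0.993, 0.122, -0.002], [-0.003, 0.008, -1.0]]
contact_force: [0.2, 0.6, 0.9]
width: 61.9
```

```bash
cat > kn.py <<'E'
from h import *
for n in("side","top"):
    im=camera(n); cv2.imwrite(f"pics/{n}_last.png",im[:,:,::-1]); H=hsv(im).astype(int); h,s,v=H[:,:,0],H[:,:,1],H[:,:,2]
    for nm,m,a in(("orange",((h<14)&(s>110)&(v>110)),3),("green",(h>50)&(h<75)&(s>120)&(v>100),2)):
        for st,c,mm in comps(m,a):
            P=back(n,c,50)[0]
            if 460<P[0]<560 and -150<P[1]<0: print(n,nm,st[4],np.round(c,2),np.round(P,1))
E
python3 kn.py
```

```text
side orange 11 [299.73 201.27] [504.1 -66.9  50. ]
side green 6 [294.5 201. ] [521.5 -67.7  50. ]
top green 3 [310.33 220.67] [521.6 -64.   50. ]
```

Run:
```python
from h import *
def wc(f):
    im=cv2.imread(f).astype(float)[185:225,275:325]; w=np.clip(im[:,:,2]-1.3*im[:,:,1]-15,0,None)
    w[:, :19]=0; ys,xs=np.mgrid[185:225,275:325]
    m=(w>0)&(xs>=294)&(xs<=306)&(ys>=192)&(ys<=210); w=w*m; return (w*xs).sum()/w.sum(),(w*ys).sum()/w.sum(),w.sum()
a=wc("pics/side0.png");b=wc("pics/side_last.png");print(a,b,back("side",a[:2],50),back("side",b[:2],50))
print("platter",back("top",[294.7,179.2],64))
print("bottle", [np.round(back("top",[x/2.1+80,y/2.1+125],z)[0],1) for x,y,z in((627,90,20),(657,48,180))], [np.round(back("side",p,z)[0],1) for p,z in(((247.5,185),0),((244.5,137),180))])
print("jar", np.round(back("top",[137/2.1+80,125/2.1+125],100),1),"turqtub",back("top",[778/2.1+80,153/2.1+125],64),"turqlid",back("top",[48/2.1+80,236/2.1+125],12))
```

```text
(np.float64(298.666897147796), np.float64(198.7070008643042), np.float64(578.5)) (np.float64(298.76283411115827), np.float64(200.45608824777258), np.float64(471.4)) [[508.19693115 -81.78465393  50.        ]] [[507.49899578 -71.53017707  50.        ]]
platter [[644.05978057 -14.78102664  64.        ]]
bottle [array([ 697.4, -279.2,   20. ]), array([ 711.1, -277.2,  180. ])] [array([ 704.2, -235.8,    0. ]), array([ 708.9, -271.5,  180. ])]
jar [[609.2 418.9 100. ]] turqtub [[ 598.20367526 -480.96658583   64.        ]] turqlid [[460.62377299 564.42098381  12.        ]]
```

Call:
send_rows(plan="0 0 0 0.0136 -0.0304 0 1;0 0 0 0.0136 -0.0304 0 1;0 0 0 0.0136 -0.0304 0 1;0 0 0 0.0136 -0.0304 0 1;0 0 0 0.0136 -0.0304 0 1;0 0 0 0.0136 -0.0304 0 1;0 0 0 0 0 0 1;0 0 0 0 0 0 1")

```text
time: 7.2
tcp_pos: [555.7, -269.3, 192.5]
eef_rot: [[-0.12, 0.993, -0.002], [0.993, 0.12, 0.002], [0.002, -0.002, -1.0]]
contact_force: [-0.2, -0.2, -0.5]
width: 85.3
```

```bash
python3 kn.py; python3 see.py pics/v7.png top 290 205 340 245 side 280 185 320 225
```

```text
side orange 11 [299.73 201.27] [504.1 -66.9  50. ]
side green 6 [294.5 201. ] [521.5 -67.7  50. ]
top orange 4 [317.   220.25] [523.4 -83.9  50. ]
top orange 3 [313. 229.] [496.8 -72.2  50. ]
top green 8 [311.5 220.5] [522.2 -67.5  50. ]
top green 15 [317. 226.] [506.1 -84.   50. ]
7.3 [ 555.3 -267.7  193.6] 7.0 [ 0.5  0.5 -0.2] 85.5
scale 8.0
scale 10.0
```

View pics/v7.png

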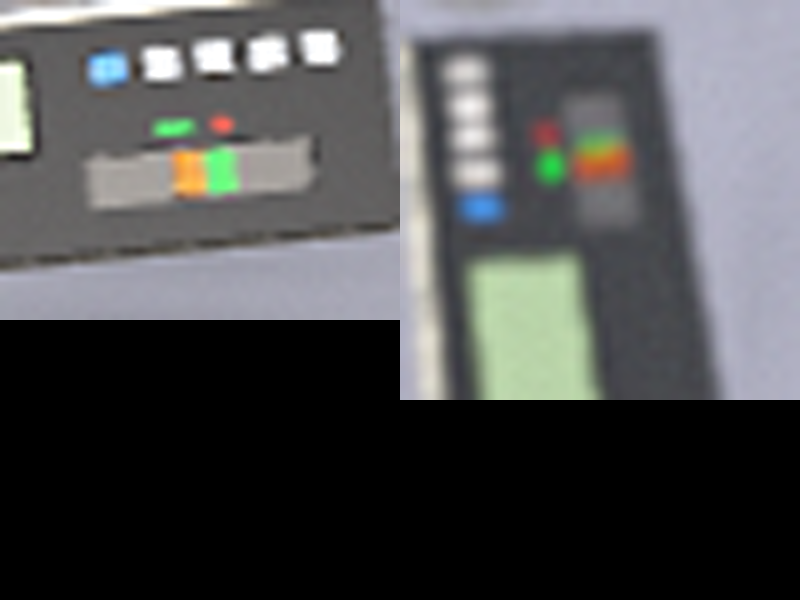

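The green patch on the slot floor is now uncovered, but the knob is only about 11 mm along: orange at 173–206 px against the slot middle at 199. The last z-force suggests the tip rode up on the knob. I'll push again, deeper.

Call:
send_rows(plan="0 0 0 -0.0130 0.0275 0 0.6;0 0 0 -0.0130 0.0275 0 0.6;0 0 0 -0.0130 0.0275 0 0.6;0 0 0 -0.0130 0.0275 0 0.6;0 0 0 -0.0130 0.0275 0 0.6;0 0 0 -0.0130 0.0275 -0.01 0.6;0 0 0 0 0 -0.04 0.6;0 0 0 0 0 -0.04 0.6;0 0 0 0 0 -0.03 0.6;0 0 0 0 0 0 0.6")

```text
time: 8.23
tcp_pos: [474.7, -101.5, 70.8]
eef_rot: [[-0.123, 0.992, -0.006], [0.992, 0.123, 0.003], [0.003, -0.006, -1.0]]
contact_force: [-1.2, 0.8, -0.5]
width: 51.0
```

Call:
send_rows(plan="0 0 0 0 0 0 0.6;0 0 0 0 0 0 0.6")

```text
time: 8.4
tcp_pos: [478.6, -103.5, 76.5]
eef_rot: [[-0.122, 0.993, 0.002], [0.993, 0.122, -0.001], [-0.001, 0.002, -1.0]]
contact_force: [0.1, 0.5, 0.6]
width: 51.2
```

Call:
send_rows(plan="0 0 0 -0.001 0 -0.006 0.6;0 0 0 0 0 -0.004 0.6;0 0 0 0 0 -0.002 0.6;0 0 0 0 0 0 0.6;0 0 0 0 0 0 0.6")

```text
time: 8.82
tcp_pos: [477.0, -103.6, 62.9]
eef_rot: [[-0.122, 0.993, 0.0], [0.993, 0.122, -0.0], [-0.0, 0.0, -1.0]]
contact_force: [-0.5, -0.1, 0.6]
width: 51.2
```

Call:
send_rows(plan="0 0 0 0 0 -0.001 0.6;0 0 0 0 0 0 0.6;0 0 0 0 0 0 0.6")

```text
time: 9.07
tcp_pos: [477.0, -103.5, 61.8]
eef_rot: [[-0.122, 0.993, -0.0], [0.993, 0.122, -0.0], [-0.0, -0.0, -1.0]]
contact_force: [0.3, 0.5, 0.6]
width: 51.2
```

Call:
send_rows(plan="0 0 0 0 0 -0.001 0.6;0 0 0 0 0 0 0.6;0 0 0 0 0 0 0.6")

```text
time: 9.32
tcp_pos: [476.9, -103.5, 60.7]
eef_rot: [[-0.122, 0.993, -0.0], [0.993, 0.122, 0.0], [0.0, -0.0, -1.0]]
contact_force: [0.1, -0.1, -0.2]
width: 51.2
```

Call:
send_rows(plan="0 0 0 0 0 -0.001 0.6;0 0 0 0 0 0 0.6;0 0 0 0 0 0 0.6")

```text
time: 9.57
tcp_pos: [477.0, -103.5, 59.8]
eef_rot: [[-0.122, 0.993, 0.0], [0.993, 0.122, -0.0], [-0.0, 0.0, -1.0]]
contact_force: [0.2, -0.4, 0.7]
width: 51.3
```

Call:
send_rows(plan="0 0 0 0 0 -0.001 0.6;0 0 0 0 0 0 0.6;0 0 0 0 0 0 0.6")

```text
time: 9.82
tcp_pos: [477.2, -103.5, 59.6]
eef_rot: [[-0.122, 0.993, 0.001], [0.993, 0.122, -0.0], [-0.0, 0.001, -1.0]]
contact_force: [-4.9, 1.0, 18.3]
width: 51.0
```

Call:
send_rows(plan="0 0 0 0 0 -0.001 0.6;0 0 0 0 0 0 0.6;0 0 0 0 0 0 0.6")

```text
time: 10.07
tcp_pos: [477.3, -103.5, 59.4]
eef_rot: [[-0.122, 0.993, 0.002], [0.993, 0.122, -0.001], [-0.001, 0.002, -1.0]]
contact_force: [-10.6, 3.7, 34.3]
width: 51.5
```

Call:
send_rows(plan="0 0 0 0 0 -0.001 0.6;0 0 0 0 0 0 0.6;0 0 0 0 0 0 0.6")

```text
time: 10.32
tcp_pos: [477.4, -103.5, 59.2]
eef_rot: [[-0.122, 0.993, 0.003], [0.993, 0.122, -0.001], [-0.001, 0.003, -1.0]]
contact_force: [-15.8, 4.2, 51.7]
width: 51.0
```

Slot bottom felt at TCP z≈59.7, so the tip is 15.7 mm ahead at this opening. Raising 4 mm and pushing.

Call:
send_rows(plan="0 0 0 0 0 0.002 0.6;0 0 0 0 0 0.002 0.6;0 0 0 -0.0004 0.003 0 0.6;0 0 0 -0.0004 0.003 0 0.6;0 0 0 -0.0004 0.003 0 0.6;0 0 0 -0.0003 0.002 0 0.6;0 0 0 -0.0002 0.002 0 0.6;0 0 0 0 0 0 0.6;0 0 0 0 0 0 0.6")

```text
time: 11.07
tcp_pos: [475.2, -90.3, 60.7]
eef_rot: [[-0.122, 0.993, -0.0], [0.993, 0.122, 0.0], [0.0, -0.0, -1.0]]
contact_force: [-0.1, 0.5, -0.2]
width: 51.2
```

Call:
send_rows(plan="0 0 0 -0.0001 0.001 0 0.6;0 0 0 -0.0001 0.001 0 0.6;0 0 0 0 0 0 0.6;0 0 0 0 0 0 0.6")

```text
time: 11.4
tcp_pos: [475.0, -88.5, 60.8]
eef_rot: [[-0.122, 0.993, -0.0], [0.993, 0.122, 0.0], [0.0, -0.0, -1.0]]
contact_force: [0.2, -0.6, -1.4]
width: 51.2
```

Call:
send_rows(plan="0 0 0 -0.0001 0.001 0 0.6;0 0 0 0 0 0 0.6;0 0 0 0 0 0 0.6")

```text
time: 11.65
tcp_pos: [475.0, -87.8, 60.8]
eef_rot: [[-0.121, 0.993, 0.0], [0.993, 0.121, -0.001], [-0.001, -0.0, -1.0]]
contact_force: [0.1, -5.0, -0.9]
width: 51.4
```

Call:
send_rows(plan="0 0 0 -0.0001 0.001 0 0.6;0 0 0 0 0 0 0.6;0 0 0 0 0 0 0.6")

```text
time: 11.9
tcp_pos: [475.1, -87.5, 60.9]
eef_rot: [[-0.121, 0.993, 0.0], [0.993, 0.121, -0.002], [-0.002, -0.0, -1.0]]
contact_force: [-0.3, -11.3, -1.9]
width: 51.3
```

The stop is felt: force rising to 11 N at the predicted place, so the scale is on. Retreating and checking the tub positions.

Call:
send_rows(plan="0 0 0 0.0003 -0.003 0 0.6;0 0 0 0.0001 -0.001 0.001 0.6;0 0 0 0 0 0.02 0.6;0 0 0 0 0 0.04 1;0 0 0 0 0 0.04 1;0 0 0 0 0 0.04 1;0 0 0 0 0 0 1")

```text
time: 12.48
tcp_pos: [477.4, -91.0, 208.4]
eef_rot: [[-0.122, 0.992, 0.008], [0.993, 0.122, -0.002], [-0.003, 0.008, -1.0]]
contact_force: [0.7, -0.3, 1.0]
width: 85.6
```

```bash
cat > tubs.py <<'E'
from h import *
import sys
zt=float(sys.argv[1]) if len(sys.argv)>1 else 64
o=get_obs(); print(round(float(o["time"]),2),np.round(o["tcp_pos"],1),round(float(o["width"]),1))
for n in("top","side"):
    im=camera(n); cv2.imwrite(f"pics/{n}_last.png",im[:,:,::-1]); H=hsv(im)
    for q in("tub_black","tub_green","tub_yellow"):
        for b in boxes_of(n,q)[:2]:
            if b["score"]<.4: continue
            l,t,r,d=[int(round(x)) for x in b["rect"]]; l-=3;t-=3;r+=3;d+=3
            s=H[t:d,l:r]; ys,xs=np.nonzero((s[:,:,2]>180)&(s[:,:,1]<35)); msg=""
            if n=="top" and len(xs)>15:
                (u,v),rr=cv2.minEnclosingCircle(np.c_[xs,ys].astype(np.float32)); msg=f"r={rr:.1f} "+str(np.round(back(n,[u+l,v+t],zt)[0],1))
            print(n,q,round(float(b["score"]),2),[l,t,r,d],"mid z-32:",np.round(back(n,[(l+r)/2,(t+d)/2],zt-32)[0,:2],1),msg)
E
python3 tubs.py; python3 kn.py
```

```text
12.48 [477.4 -91.  208.4] 85.6
top tub_green 0.73 [432, 182, 471, 211] mid z-32: [ 608.9 -498.6] 
top tub_green 0.68 [401, 189, 437, 220] mid z-32: [ 581.6 -397.7] r=11.1 [ 580.4 -388.1   64. ]
top tub_yellow 0.81 [398, 239, 434, 269] mid z-32: [ 430.7 -383.3] r=11.5 [ 426.6 -386.    64. ]
side tub_black 0.68 [277, 157, 300, 186] mid z-32: [ 553.8 -286.2] 
side tub_green 0.66 [271, 133, 288, 159] mid z-32: [ 602.2 -488. ] 
side tub_green 0.54 [273, 144, 297, 172] mid z-32: [ 573.3 -388.4] 
side tub_yellow 0.81 [311, 144, 334, 173] mid z-32: [ 426.  -390.1] 
side orange 9 [299.67 201.67] [504.2 -64.6  50. ]
side green 4 [299.5 199. ] [505.4 -80.2  50. ]
side green 6 [294.5 201. ] [521.5 -67.7  50. ]
top green 8 [311.5 220.5] [522.2 -67.5  50. ]
```

Call:
send_rows(plan="0 0 0 0.0134 -0.0297 0 1;0 0 0 0.0134 -0.0297 0 1;0 0 0 0.0134 -0.0297 0 1;0 0 0 0.0134 -0.0297 0 1;0 0 0 0.0134 -0.0297 0 1;0 0 0 0.0134 -0.0297 0 1;0 0 0 0 0 -0.04 1;0 0 0 0 0 -0.04 1;0 0 0 0 0 -0.02 1;0 0 0 0 0 0 1")

```text
time: 13.82
tcp_pos: [553.5, -267.5, 97.0]
eef_rot: [[-0.121, 0.993, -0.006], [0.993, 0.121, 0.004], [0.005, -0.006, -1.0]]
contact_force: [-1.6, 0.4, -0.0]
width: 85.7
```

```bash
python3 see.py pics/v8.png side 255 110 335 190 top 350 170 430 250
```

```text
13.82 [ 553.5 -267.5   97. ] 7.0 [-1.6  0.4 -0. ] 85.7
scale 5.0
scale 5.0
```

View pics/v8.png

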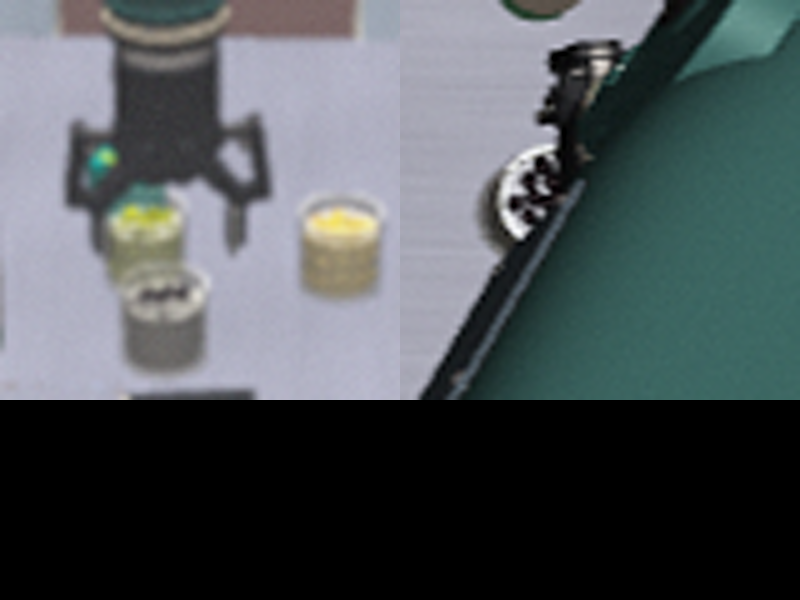

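The gripper straddles the black tub, with its midpoint at u≈288 and the tub rim at u≈288. Descending and gripping.

Call:
send_rows(plan="0 0 0 0 0 -0.03 1;0 0 0 0 0 -0.02 1;0 0 0 0 0 -0.01 1;0 0 0 0 0 0 1;0 0 0 0 0 0 1")

```text
time: 14.33
tcp_pos: [556.3, -269.0, 43.2]
eef_rot: [[-0.122, 0.993, 0.001], [0.993, 0.122, -0.001], [-0.001, 0.001, -1.0]]
contact_force: [-0.8, 0.0, 0.5]
width: 85.3
```

Call:
send_rows(plan="0 0 0 0 0 0 0.6;0 0 0 0 0 0 0.6;0 0 0 0 0 0 0.6;0 0 0 0 0 0 0.6;0 0 0 0 0 0 0.6;0 0 0 0 0 0 0.6")

```text
time: 14.83
tcp_pos: [556.6, -269.3, 43.9]
eef_rot: [[-0.122, 0.993, 0.003], [0.993, 0.122, -0.002], [-0.002, 0.002, -1.0]]
contact_force: [-1.1, 1.0, 12.2]
width: 64.6
```

Call:
send_rows(plan="0 0 0 0 0 0 0;0 0 0 0 0 0.01 0;0 0 0 0 0 0.02 0;0 0 0 0 0 0.03 0;0 0 0 0 0 0.04 0;0 0 0 0 0 0 0")

```text
time: 15.33
tcp_pos: [557.8, -270.1, 149.6]
eef_rot: [[-0.122, 0.993, 0.008], [0.993, 0.122, -0.005], [-0.006, 0.007, -1.0]]
contact_force: [1.1, -0.1, -1.6]
width: 64.5
```

Call:
send_rows(plan="0 0 0 0.0081 0.0333 0 0;0 0 0 0.0081 0.0333 0 0;0 0 0 0.0081 0.0333 0 0;0 0 0 0.0081 0.0333 0 0;0 0 0 0.0081 0.0333 0 0;0 0 0 0.0081 0.0333 0 0;0 0 0 0.0081 0.0333 0 0;0 0 0 0.0081 0.0333 0 0;0 0 0 0.0081 0.0333 0 0;0 0 0 0.0081 0.0333 0 0")

```text
time: 16.17
tcp_pos: [636.8, 66.0, 142.8]
eef_rot: [[-0.122, 0.993, 0.001], [0.993, 0.122, -0.0], [-0.0, 0.001, -1.0]]
contact_force: [1.2, 0.4, -2.5]
width: 64.2
```

Call:
send_rows(plan="0 0 0 0 0 0 0;0 0 0 0 0 0 0;0 0 0 0 0 0 0")

```text
time: 16.42
tcp_pos: [636.6, 64.2, 142.3]
eef_rot: [[-0.122, 0.993, 0.0], [0.993, 0.122, -0.0], [-0.0, 0.0, -1.0]]
contact_force: [-0.8, -0.9, -2.9]
width: 64.7
```

Call:
send_rows(plan="0 0 0 0 0 -0.02 0;0 0 0 0 0 -0.01 0;0 0 0 0 0 -0.003 0;0 0 0 0 0 0 0;0 0 0 0 0 0 0")

```text
time: 16.83
tcp_pos: [636.5, 63.5, 109.0]
eef_rot: [[-0.121, 0.993, -0.0], [0.993, 0.121, -0.0], [0.0, -0.0, -1.0]]
contact_force: [0.3, -0.1, -2.9]
width: 64.5
```

Call:
send_rows(plan="0 0 0 0 0 -0.001 0;0 0 0 0 0 0 0;0 0 0 0 0 0 0")

```text
time: 17.08
tcp_pos: [636.8, 63.9, 108.1]
eef_rot: [[-0.121, 0.993, 0.0], [0.993, 0.121, -0.0], [-0.0, 0.0, -1.0]]
contact_force: [-1.0, -1.6, 0.6]
width: 64.4
```

Call:
send_rows(plan="0 0 0 0 0 0 1;0 0 0 0 0 0 1;0 0 0 0 0 0 1;0 0 0 0 0 0 1;0 0 0 0 0 0.02 1;0 0 0 0 0 0.04 1;0 0 0 0 0 0.04 1;0 0 0 0 -0.0376 0 1;0 0 0 0 -0.0376 0 1;0 0 0 0 -0.0376 0 1")

```text
time: 17.92
tcp_pos: [636.8, -49.4, 208.6]
eef_rot: [[-0.123, 0.992, 0.002], [0.992, 0.123, -0.0], [-0.001, 0.002, -1.0]]
contact_force: [0.5, -0.5, -0.8]
width: 85.7
```

```bash
python3 tubs.py
```

```text
17.92 [636.8 -49.4 208.6] 85.7
top tub_black 0.8 [255, 160, 283, 192] mid z-32: [659.9  63.1] r=15.5 [666.   58.1  64. ]
top tub_black 0.67 [183, 158, 235, 245] mid z-32: [575.7 243.8] r=41.8 [562.5 276.9  64. ]
top tub_green 0.75 [431, 182, 468, 213] mid z-32: [ 605.6 -492.3] r=17.9 [ 597.6 -482.1   64. ]
top tub_green 0.59 [399, 188, 435, 220] mid z-32: [ 583.  -391.6] r=14.0 [ 572.1 -380.8   64. ]
top tub_yellow 0.97 [396, 237, 435, 271] mid z-32: [ 430.7 -381.8] r=14.3 [ 435.3 -392.3   64. ]
side tub_black 0.97 [243, 196, 271, 229] mid z-32: [642.7 -21.8] 
side tub_green 0.59 [275, 144, 296, 173] mid z-32: [ 571.  -384.5] 
side tub_yellow 0.72 [314, 148, 333, 174] mid z-32: [ 422.3 -370.6]
```

Call:
send_rows(plan="0 0 0 -0.0058 -0.0338 0 1;0 0 0 -0.0058 -0.0338 0 1;0 0 0 -0.0058 -0.0338 0 1;0 0 0 -0.0058 -0.0338 0 1;0 0 0 -0.0058 -0.0338 0 1;0 0 0 -0.0058 -0.0338 0 1;0 0 0 -0.0058 -0.0338 0 1;0 0 0 -0.0058 -0.0338 0 1;0 0 0 -0.0058 -0.0338 0 1;0 0 0 -0.0058 -0.0338 0 1")

```text
time: 19.15
tcp_pos: [578.7, -387.2, 207.9]
eef_rot: [[-0.123, 0.992, 0.0], [0.992, 0.123, -0.0], [-0.0, 0.0, -1.0]]
contact_force: [0.7, -0.6, -0.0]
width: 85.5
```

Call:
send_rows(plan="0 0 0 0 0 -0.03 1;0 0 0 0 0 -0.03 1;0 0 0 0 0 -0.03 1;0 0 0 0 0 0 1;0 0 0 0 0 0 1;0 0 0 0 0 0 1")

```text
time: 19.65
tcp_pos: [579.5, -386.3, 119.7]
eef_rot: [[-0.123, 0.992, 0.001], [0.992, 0.123, -0.001], [-0.001, 0.001, -1.0]]
contact_force: [-0.1, -0.8, 1.0]
width: 85.5
```

Call:
send_rows(plan="0 0 0 0 0 -0.04 1;0 0 0 0 0 -0.026 1;0 0 0 0 0 -0.0095 1;0 0 0 0 0 0 1;0 0 0 0 0 0 0;0 0 0 0 0 0 0;0 0 0 0 0 0 0;0 0 0 0 0 0 0;0 0 0 0 0 0 0;0 0 0 0 0 0 0")

```text
time: 20.48
tcp_pos: [579.7, -387.3, 45.2]
eef_rot: [[-0.122, 0.993, 0.003], [0.993, 0.122, -0.002], [-0.003, 0.003, -1.0]]
contact_force: [-0.8, 0.8, 6.8]
width: 64.1
```

Call:
send_rows(plan="0 0 0 0 0 0.01 0;0 0 0 0 0 0.02 0;0 0 0 0 0 0.03 0;0 0 0 0 0 0.04 0;0 0 0 0 0 0 0")

```text
time: 20.9
tcp_pos: [580.8, -388.3, 151.8]
eef_rot: [[-0.122, 0.993, 0.009], [0.993, 0.122, -0.007], [-0.008, 0.008, -1.0]]
contact_force: [0.9, -0.5, -0.2]
width: 64.3
```

Call:
send_rows(plan="0 0 0 0.003 0.0374 0 0;0 0 0 0.003 0.0374 0 0;0 0 0 0.003 0.0374 0 0;0 0 0 0.003 0.0374 0 0;0 0 0 0.003 0.0374 0 0;0 0 0 0.0105 0.0374 0 0;0 0 0 0.0105 0.0374 0 0;0 0 0 0.0105 0.0374 0 0;0 0 0 0.0105 0.0374 0 0;0 0 0 0.0105 0.0374 0 0")

```text
time: 21.73
tcp_pos: [646.8, -10.6, 144.3]
eef_rot: [[-0.122, 0.993, 0.002], [0.993, 0.122, -0.0], [-0.001, 0.002, -1.0]]
contact_force: [1.5, 0.1, -2.0]
width: 63.9
```

Call:
send_rows(plan="0 0 0 0 0 0 0;0 0 0 0 0 0 0;0 0 0 0 0 0 0")

```text
time: 21.98
tcp_pos: [646.4, -12.7, 143.4]
eef_rot: [[-0.122, 0.993, 0.001], [0.993, 0.122, -0.001], [-0.001, 0.001, -1.0]]
contact_force: [0.2, 0.1, -1.4]
width: 64.2
```

Call:
send_rows(plan="0 0 0 0 0 -0.02 0;0 0 0 0 0 -0.01 0;0 0 0 0 0 -0.003 0;0 0 0 0 0 -0.001 0;0 0 0 0 0 0 0;0 0 0 0 0 0 0")

```text
time: 22.48
tcp_pos: [645.4, -13.7, 109.3]
eef_rot: [[-0.12, 0.993, -0.001], [0.993, 0.12, -0.0], [-0.0, -0.001, -1.0]]
contact_force: [-6.9, -1.0, 8.8]
width: 64.2
```

Call:
send_rows(plan="0 0 0 0 0 -0.001 0;0 0 0 0 0 0 0;0 0 0 0 0 0 0")

```text
time: 22.73
tcp_pos: [645.4, -13.7, 109.2]
eef_rot: [[-0.12, 0.993, 0.0], [0.993, 0.12, -0.001], [-0.001, -0.0, -1.0]]
contact_force: [-12.2, 0.4, 20.3]
width: 63.9
```

Call:
send_rows(plan="0 0 0 0 0 0.001 1;0 0 0 0 0 0 1;0 0 0 0 0 0 1;0 0 0 0 0 0 1;0 0 0 0 0 0.02 1;0 0 0 0 0 0.04 1;0 0 0 0 0 0.04 1;0 0 0 -0.0183 -0.0309 0 1;0 0 0 -0.0183 -0.0309 0 1;0 0 0 -0.0183 -0.0309 0 1")

```text
time: 23.57
tcp_pos: [590.9, -106.1, 208.8]
eef_rot: [[-0.123, 0.992, 0.001], [0.992, 0.123, -0.0], [-0.001, 0.001, -1.0]]
contact_force: [0.4, -1.5, -0.1]
width: 85.4
```

Call:
send_rows(plan="0 0 0 -0.0183 -0.0309 0 1;0 0 0 -0.0183 -0.0309 0 1;0 0 0 -0.0183 -0.0309 0 1;0 0 0 0 0 0 1")

```text
time: 23.9
tcp_pos: [533.8, -202.3, 208.4]
eef_rot: [[-0.117, 0.993, -0.001], [0.993, 0.117, -0.001], [-0.001, -0.001, -1.0]]
contact_force: [0.6, -0.2, 0.1]
width: 85.6
```

```bash
python3 tubs.py;python3 see.py pics/v9.png side 225 130 345 250 top 245 150 325 230
```

```text
23.9 [ 533.8 -202.3  208.4] 85.6
top tub_black 0.76 [254, 162, 284, 195] mid z-32: [652.   62.9] r=15.1 [655.8  55.   64. ]
top tub_green 0.66 [282, 160, 315, 190] mid z-32: [665.3 -27.9] r=19.6 [666.5 -22.9  64. ]
side tub_black 0.94 [244, 195, 269, 230] mid z-32: [644.3 -21.7] 
side tub_black 0.51 [217, 256, 322, 299] mid z-32: [574.6 275.2] 
side tub_green 0.86 [241, 181, 269, 202] mid z-32: [ 663.9 -145.6] 
side tub_green 0.58 [272, 133, 292, 162] mid z-32: [ 591.  -475.3] 
side tub_yellow 0.92 [311, 147, 331, 175] mid z-32: [ 432.  -370.2] 
side tub_yellow 0.57 [215, 257, 321, 300] mid z-32: [578.3 279.3] 
24.3 [ 536.8 -197.1  208.2] 7.1 [-0.6  0.2  0.1] 85.4
scale 3.333
scale 5.0
```

View pics/v9.png

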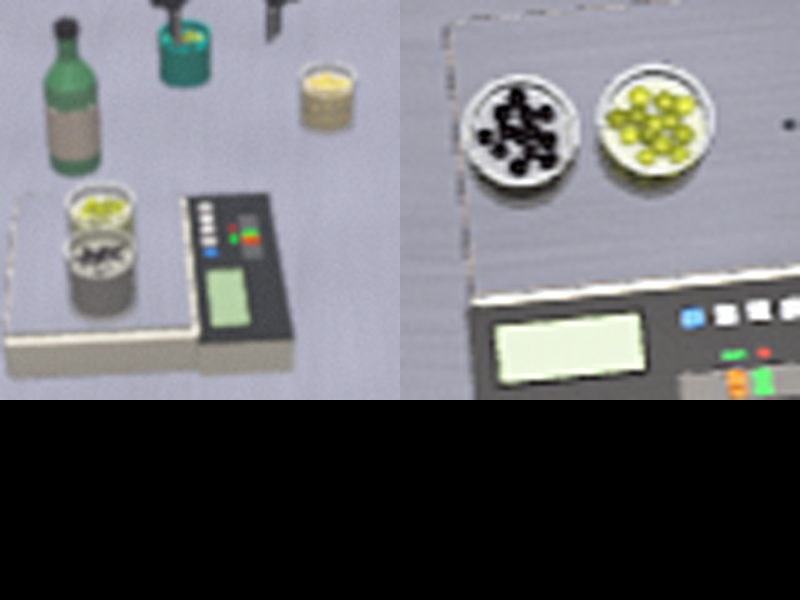

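Black and green stand upright on the platter, and the switch shows green, so it is on. Yellow is unmoved. Fetching yellow.

Call:
send_rows(plan="0 0 0 -0.0158 -0.0268 0 1;0 0 0 -0.0158 -0.0268 0 1;0 0 0 -0.0158 -0.0268 0 1;0 0 0 -0.0158 -0.0268 0 1;0 0 0 -0.0158 -0.0268 -0.02 1;0 0 0 -0.0158 -0.0268 -0.03 1;0 0 0 -0.0158 -0.0268 -0.03 1;0 0 0 0 0 0 1;0 0 0 0 0 0 1;0 0 0 0 0 0 1")

```text
time: 25.23
tcp_pos: [427.3, -383.3, 130.9]
eef_rot: [[-0.122, 0.993, 0.0], [0.993, 0.122, 0.0], [-0.0, 0.0, -1.0]]
contact_force: [0.9, 0.4, 0.2]
width: 85.4
```

Call:
send_rows(plan="0 0 0 -0.001 -0.0015 -0.04 1;0 0 0 0 0 -0.036 1;0 0 0 0 0 -0.0105 1;0 0 0 0 0 0 1;0 0 0 0 0 0 0;0 0 0 0 0 0 0;0 0 0 0 0 0 0;0 0 0 0 0 0 0;0 0 0 0 0 0 0;0 0 0 0 0 0 0")

```text
time: 26.07
tcp_pos: [427.0, -385.4, 46.3]
eef_rot: [[-0.122, 0.992, 0.002], [0.992, 0.122, -0.002], [-0.002, 0.002, -1.0]]
contact_force: [0.5, 3.3, 6.7]
width: 64.0
```

Call:
send_rows(plan="0 0 0 0 0 0.01 0;0 0 0 0 0 0.02 0;0 0 0 0 0 0.03 0;0 0 0 0 0 0.04 0;0 0 0 0 0 0 0")

```text
time: 26.48
tcp_pos: [427.9, -387.2, 152.3]
eef_rot: [[-0.122, 0.993, 0.007], [0.993, 0.122, -0.008], [-0.009, 0.006, -1.0]]
contact_force: [0.7, -1.7, -1.9]
width: 63.9
```

Call:
send_rows(plan="0 0 0 0.019 0.0245 0 0;0 0 0 0.019 0.0245 0 0;0 0 0 0.019 0.0245 0 0;0 0 0 0.019 0.0245 0 0;0 0 0 0.019 0.0245 0 0;0 0 0 0.019 0.0245 0 0;0 0 0 0.019 0.0245 0 0;0 0 0 0.019 0.0245 0 0;0 0 0 0.019 0.0245 0 0;0 0 0 0 0 0 0")

```text
time: 27.32
tcp_pos: [599.7, -160.6, 145.2]
eef_rot: [[-0.126, 0.992, 0.003], [0.992, 0.126, 0.0], [0.0, 0.003, -1.0]]
contact_force: [-1.1, 0.2, -3.0]
width: 64.4
```

Call:
send_rows(plan="0 0 0 0.0187 0.0247 0 0;0 0 0 0.0187 0.0247 0 0;0 0 0 0.0187 0.0247 0 0;0 0 0 0 0 0 0;0 0 0 0 0 0 0;0 0 0 0 0 0 0")

```text
time: 27.82
tcp_pos: [653.0, -90.6, 144.7]
eef_rot: [[-0.122, 0.993, 0.001], [0.993, 0.122, -0.0], [-0.001, 0.001, -1.0]]
contact_force: [0.5, -0.2, -3.3]
width: 64.1
```

Call:
send_rows(plan="0 0 0 0.001 0.001 -0.02 0;0 0 0 0 0 -0.01 0;0 0 0 0 0 -0.004 0;0 0 0 0 0 0 0;0 0 0 0 0 0 0")

```text
time: 28.23
tcp_pos: [653.4, -90.2, 110.4]
eef_rot: [[-0.121, 0.993, -0.0], [0.993, 0.121, -0.0], [-0.0, -0.0, -1.0]]
contact_force: [-2.2, 1.0, 3.2]
width: 64.3
```

Call:
send_rows(plan="0 0 0 0 0 -0.0005 0.3;0 0 0 0 0 0 1;0 0 0 0 0 0 1;0 0 0 0 0 0 1;0 0 0 0 0 0.02 1;0 0 0 0 0 0.04 1;0 0 0 -0.02 0 0.04 1;0 0 0 -0.04 0 0 1;0 0 0 -0.04 0 0 1;0 0 0 -0.04 0 0 1")

```text
time: 29.07
tcp_pos: [514.1, -89.5, 207.0]
eef_rot: [[-0.122, 0.993, 0.001], [0.993, 0.122, -0.0], [-0.001, 0.001, -1.0]]
contact_force: [0.2, -0.7, 0.3]
width: 85.2
```

Call:
send_rows(plan="0 0 0 -0.04 0 0 1;0 0 0 -0.03 -0.03 0 1;0 0 0 -0.02 -0.03 0 1;0 0 0 0 0 0 1;0 0 0 0 0 0 1")

```text
time: 29.48
tcp_pos: [425.2, -150.1, 207.1]
eef_rot: [[-0.118, 0.993, 0.001], [0.993, 0.118, -0.0], [-0.001, 0.001, -1.0]]
contact_force: [-0.1, 0.2, 0.3]
width: 85.4
```

```bash
python3 see.py pics/v10.png side 225 150 325 250 top 245 150 345 250; python3 tubs.py 128
```

```text
29.48 [ 425.2 -150.1  207.1] 6.8 [-0.1  0.2  0.3] 85.4
scale 4.0
scale 4.0
29.58 [ 426.3 -148.9  206.8] 85.4
top tub_black 0.63 [255, 162, 288, 196] mid z-32: [635.4  54.5] r=16.2 [645.3  52.  128. ]
top tub_green 0.95 [431, 182, 470, 211] mid z-32: [ 595.8 -466.9] 
top tub_green 0.94 [279, 158, 313, 193] mid z-32: [647.6 -16.9] r=17.6 [649.8 -13.6 128. ]
top tub_yellow 0.62 [304, 155, 339, 188] mid z-32: [661.4 -91.4] r=16.0 [648.5 -78.6 128. ]
top tub_yellow 0.49 [141, 220, 153, 240] mid z-32: [477.9 405.3] 
side tub_black 0.76 [245, 199, 268, 228] mid z-32: [630.8  70. ] 
side tub_green 0.79 [241, 182, 267, 204] mid z-32: [651.6 -40.9] 
side tub_green 0.67 [271, 133, 290, 160] mid z-32: [ 588.2 -363. ] 
side tub_yellow 0.59 [241, 167, 269, 189] mid z-32: [ 659.1 -132.6] 
side tub_yellow 0.49 [215, 256, 319, 299] mid z-32: [573.  340.2]
```

View pics/v10.png

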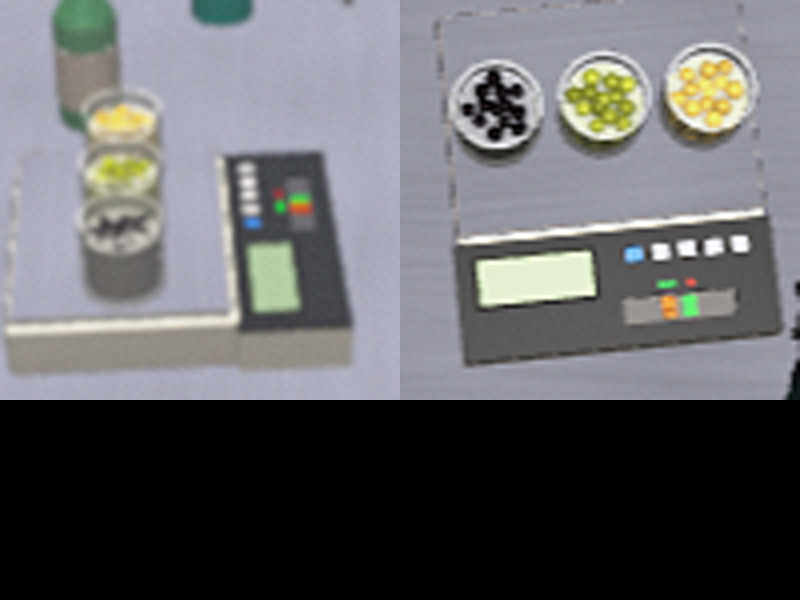

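All three tubs stand on the platter with the knob at on. They rest untouched while I travel to the dispenser.

Call:
send_rows(plan="0 0 -0.93 0.0037 0.0384 0 1;0 0 -0.93 0.0037 0.0384 0 1;0 0 -0.93 0.0037 0.0384 0 1;0 0 -0.93 0.0037 0.0384 0 1;0 0 -0.93 0.0037 0.0384 0 1;0 0 -0.93 0.0037 0.0384 0 1;0 0 -0.93 0.0037 0.0384 0 1;0 0 -0.93 0.0037 0.0384 0 1;0 0 -0.93 0.0037 0.0384 0 1;0 0 -0.93 0.0037 0.0384 0 1")

```text
time: 30.82
tcp_pos: [462.6, 237.4, 206.7]
eef_rot: [[0.041, 0.999, 0.0], [0.999, -0.041, -0.0], [0.0, 0.0, -1.0]]
contact_force: [1.7, -1.3, 0.7]
width: 85.1
```

Call:
send_rows(plan="0 0 -0.93 0.0037 0.0384 0 1;0 0 -0.93 0.0037 0.0384 0 1;0 0 -0.93 0.0037 0.0384 0 1;0 0 -0.93 0.0037 0.0384 0 1;0 0 -0.93 0.0037 0.0384 0 1;0 0 0 0 0 0 1;0 0 0 0 0 0 1;0 0 0 0 0 0 1")

```text
time: 31.48
tcp_pos: [481.1, 426.8, 206.3]
eef_rot: [[0.121, 0.993, -0.001], [0.993, -0.121, -0.001], [-0.001, -0.0, -1.0]]
contact_force: [0.3, 0.3, -0.0]
width: 85.5
```

```bash
python3 see.py pics/v11.png side 265 255 345 335
python3 - <<'E'
from h import *
print(np.round(back("top",[[268.75,176.25],[295.5,174],[322.25,172]],128),1))
E
```

```text
31.48 [481.1 426.8 206.3] -6.9 [ 0.3  0.3 -0. ] 85.5
scale 7.5
[[635.6  62.1 128. ]
 [644.  -13.7 128. ]
 [651.7 -89.8 128. ]]
```

View pics/v11.png

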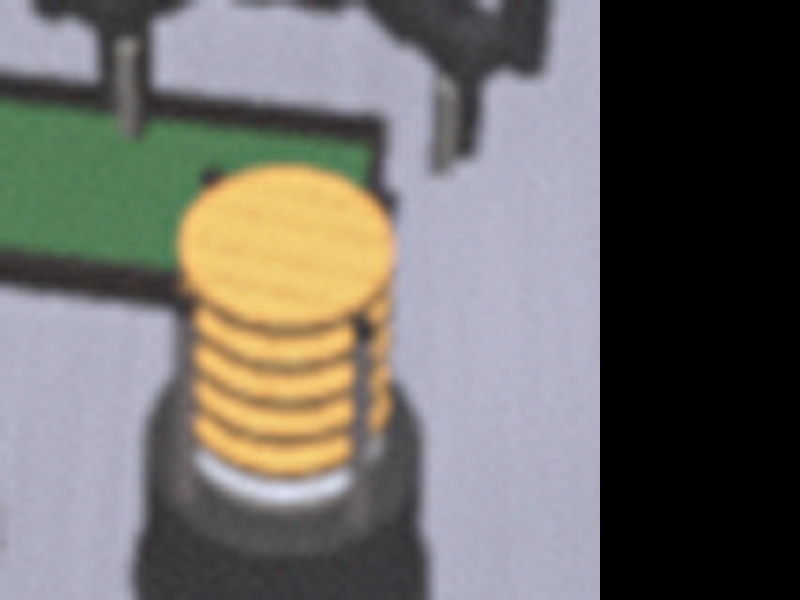

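The gripper is centred on the stack: finger mid u≈288, lid u≈286. The rods sit about 45° off the jaw line.

Call:
send_rows(plan="0 0 0 0 0.0005 -0.03 1;0 0 0 0 0 -0.0115 1;0 0 0 0 0 0 1;0 0 0 0 0 0 1;0 0 0 0 0 0 0;0 0 0 0 0 0 0;0 0 0 0 0 0 0;0 0 0 0 0 0 0;0 0 0 0 0 0 0")

```text
time: 32.28
tcp_pos: [481.8, 427.7, 165.8]
eef_rot: [[0.121, 0.993, 0.001], [0.993, -0.121, 0.0], [0.001, 0.001, -1.0]]
contact_force: [1.3, -0.9, 3.5]
width: 61.2
```

Call:
send_rows(plan="0 0 0 0 0 0.005 0;0 0 0 0 0 0.01 0;0 0 0 0 0 0.02 0;0 0 0 0 0 0.02 0;0 0 0 0 0 0 0;0 0 0 0 0 0 0")

```text
time: 32.78
tcp_pos: [481.8, 427.9, 221.8]
eef_rot: [[0.121, 0.993, 0.002], [0.993, -0.121, 0.001], [0.002, 0.002, -1.0]]
contact_force: [0.8, 0.1, -0.3]
width: 61.0
```

```bash
python3 see.py pics/v12.png side 265 245 345 325 top 95 195 175 275
```

```text
32.78 [481.8 427.9 221.8] -7.0 [ 0.8  0.1 -0.3] 61.0
scale 5.0
scale 5.0
```

View pics/v12.png

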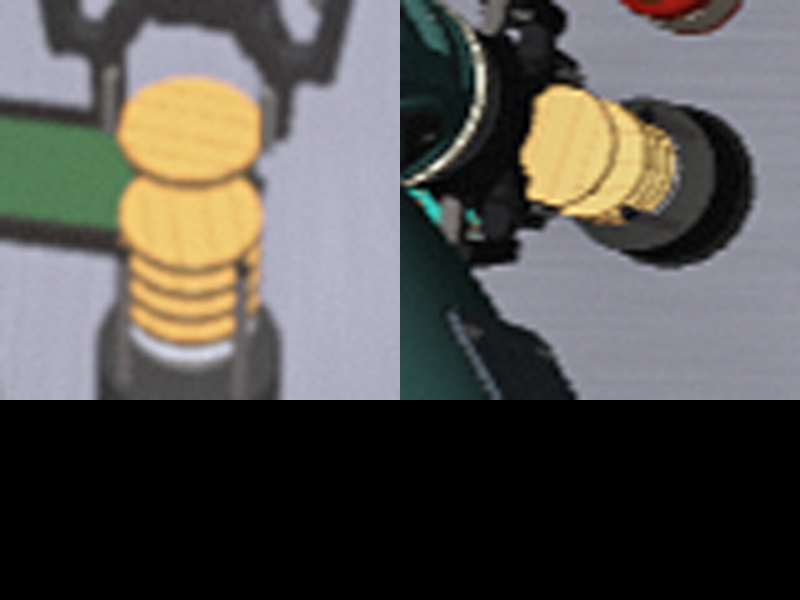

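Run:
```python
from h import *
im=cv2.imread("pics/side_last.png")[:,:,::-1].copy();H=hsv(im).astype(int)
m=(H[:,:,0]>12)&(H[:,:,0]<28)&(H[:,:,1]>70)&(H[:,:,2]>150); m[:, :280]=0;m[:,330:]=0;m[:250]=0;m[330:]=0
for v in range(256,300): 
    xs=np.nonzero(m[v])[0]
    if len(xs) and v<286: print(v,xs.min(),xs.max(),end="; ")
print()
for z in(208,210,212,214,216): 
    a=np.linspace(0,2*np.pi,90); P=np.c_[481.8+32.5*np.cos(a),427.9+32.5*np.sin(a),np.full(90,z)]; p=proj("side",P); print(z,np.round([p[:,0].min(),p[:,0].max(),p[:,1].min(),p[:,1].max()],1))
```

```text
260 302 303; 261 297 308; 262 294 310; 263 293 312; 264 292 314; 265 290 315; 266 290 316; 267 289 316; 268 289 316; 269 289 316; 270 289 316; 271 288 316; 272 288 316; 273 289 316; 274 289 316; 275 290 316; 276 290 315; 277 291 315; 278 293 313; 279 294 312; 280 292 313; 281 291 314; 282 290 315; 283 290 315; 284 289 316; 285 289 316; 
208 [287.9 317.3 260.7 281.3]
210 [287.9 317.4 260.  280.6]
212 [287.9 317.4 259.4 279.9]
214 [287.9 317.4 258.7 279.2]
216 [287.9 317.4 258.1 278.6]
```

The lid is held flat, and only one. Carrying it over the black tub.

Call:
send_rows(plan="0 0 1.4 0.0141 -0.0332 0 0;0 0 1.4 0.0141 -0.0332 0 0;0 0 1.4 0.0141 -0.0332 0 0;0 0 1.4 0.0141 -0.0332 0 0;0 0 1.4 0.0141 -0.0332 0 0;0 0 1.4 0.0141 -0.0332 0 0;0 0 1.4 0.0141 -0.0332 0 0;0 0 1.4 0.0141 -0.0332 0 0;0 0 1.4 0.0141 -0.0332 0 0;0 0 1.4 0.0141 -0.0332 0 0")

```text
time: 33.72
tcp_pos: [622.4, 93.8, 219.5]
eef_rot: [[-0.124, 0.992, -0.001], [0.992, 0.124, 0.0], [0.0, -0.001, -1.0]]
contact_force: [1.3, 0.4, -0.3]
width: 61.3
```

Call:
send_rows(plan="0 0 0 0.0141 -0.0332 0 0;0 0 0 0 0 -0.03 0;0 0 0 0 0 -0.02 0;0 0 0 0 0 -0.01 0;0 0 0 0 0 0 0;0 0 0 0 0 0 0")

```text
time: 34.22
tcp_pos: [636.2, 62.7, 160.3]
eef_rot: [[-0.123, 0.992, -0.001], [0.992, 0.123, 0.0], [0.0, -0.001, -1.0]]
contact_force: [-0.3, 0.3, 0.2]
width: 61.2
```

```bash
python3 see.py pics/v13.png side 220 170 300 250 top 225 145 305 225
```

```text
34.22 [636.2  62.7 160.3] 7.1 [-0.3  0.3  0.2] 61.2
scale 5.0
scale 5.0
```

View pics/v13.png

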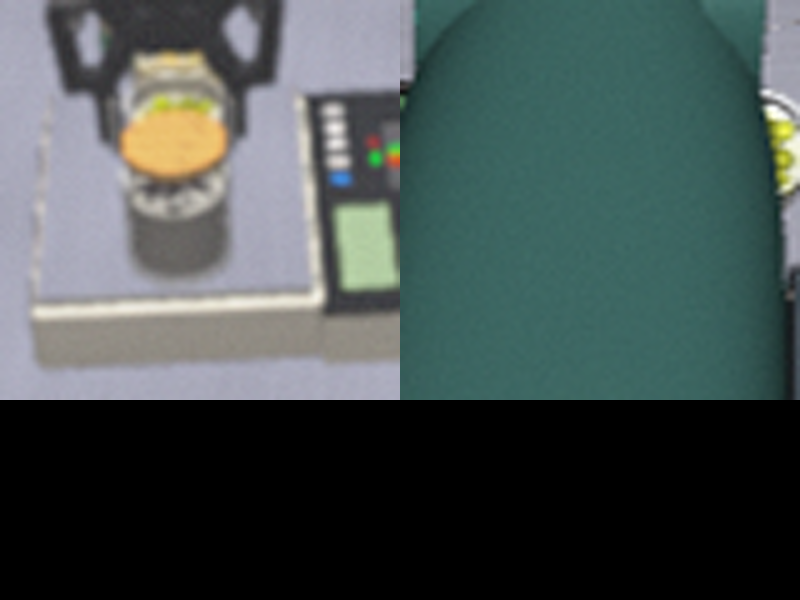

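Call:
send_rows(plan="0 0 0 -0.001 0 -0.006 0;0 0 0 0 0 -0.003 0;0 0 0 0 0 0 0;0 0 0 0 0 0 0")

```text
time: 34.65
tcp_pos: [635.4, 62.5, 151.2]
eef_rot: [[-0.123, 0.992, -0.0], [0.992, 0.123, 0.0], [0.0, -0.0, -1.0]]
contact_force: [0.1, -0.3, -0.4]
width: 61.0
```

Call:
send_rows(plan="0 0 0 0 0 -0.002 0;0 0 0 0 0 0 0;0 0 0 0 0 0 0")

```text
time: 34.9
tcp_pos: [635.5, 62.3, 149.2]
eef_rot: [[-0.122, 0.992, -0.0], [0.992, 0.122, 0.0], [0.0, -0.0, -1.0]]
contact_force: [1.0, -0.3, -1.2]
width: 61.2
```

Call:
send_rows(plan="0 0 0 0 0 -0.0015 0;0 0 0 0 0 0 0;0 0 0 0 0 0 0")

```text
time: 35.15
tcp_pos: [635.5, 62.3, 147.6]
eef_rot: [[-0.122, 0.992, -0.0], [0.992, 0.122, -0.0], [0.0, -0.0, -1.0]]
contact_force: [0.4, 0.5, 0.7]
width: 61.2
```

Call:
send_rows(plan="0 0 0 0 0 -0.001 0;0 0 0 0 0 0 0;0 0 0 0 0 0 0")

```text
time: 35.4
tcp_pos: [635.5, 62.3, 146.7]
eef_rot: [[-0.122, 0.992, -0.0], [0.992, 0.122, 0.0], [0.0, -0.0, -1.0]]
contact_force: [0.9, 0.3, -0.3]
width: 61.3
```

Call:
send_rows(plan="0 0 0 0 0 -0.001 0;0 0 0 0 0 0 0;0 0 0 0 0 0 0")

```text
time: 35.65
tcp_pos: [635.6, 62.3, 146.0]
eef_rot: [[-0.122, 0.992, 0.0], [0.992, 0.122, -0.0], [-0.0, 0.0, -1.0]]
contact_force: [-0.8, -0.3, 4.2]
width: 60.9
```

Call:
send_rows(plan="0 0 0 0 0 -0.001 0;0 0 0 0 0 0 0;0 0 0 0 0 0 0")

```text
time: 35.9
tcp_pos: [635.6, 62.3, 145.9]
eef_rot: [[-0.122, 0.992, 0.001], [0.992, 0.122, -0.0], [-0.0, 0.001, -1.0]]
contact_force: [-5.2, -0.3, 14.5]
width: 61.3
```

Lid seated: contact at 146.0, with the lid's plug inside. Releasing and fetching lid 2.

Call:
send_rows(plan="0 0 0 0 0 0.001 1;0 0 0 0 0 0 1;0 0 0 0 0 0 1;0 0 0 0 0 0 1;0 0 0 0 0 0.035 1;0 0 0 0 0 0.04 1;0 0 -1.4 -0.014 0.0332 0 1;0 0 -1.4 -0.014 0.0332 0 1;0 0 -1.4 -0.014 0.0332 0 1;0 0 -1.4 -0.014 0.0332 0 1")

```text
time: 36.73
tcp_pos: [578.8, 196.3, 220.7]
eef_rot: [[-0.023, 1.0, 0.0], [1.0, 0.023, 0.0], [0.0, 0.0, -1.0]]
contact_force: [1.6, -0.3, -0.3]
width: 85.6
```

Call:
send_rows(plan="0 0 -1.4 -0.014 0.0332 0 1;0 0 -1.4 -0.014 0.0332 0 1;0 0 -1.4 -0.014 0.0332 0 1;0 0 -1.4 -0.014 0.0332 0 1;0 0 -1.4 -0.014 0.0332 0 1;0 0 -1.4 -0.014 0.0332 0 1;0 0 0 -0.014 0.0332 0 1;0 0 0 0 0 0 1;0 0 0 0 0 0 1;0 0 0 0 0 0 1")

```text
time: 37.57
tcp_pos: [481.5, 427.3, 220.4]
eef_rot: [[0.121, 0.993, -0.0], [0.993, -0.121, -0.0], [-0.0, -0.0, -1.0]]
contact_force: [1.1, -0.6, 0.3]
width: 85.4
```

```bash
cat > chk.py <<'E'
from h import *
o=get_obs(); print(round(float(o["time"]),2),np.round(o["tcp_pos"],1),round(float(o["width"]),1))
for n in("top","side"):
    im=camera(n); cv2.imwrite(f"pics/{n}_last.png",im[:,:,::-1]); H=hsv(im).astype(int)
    m=(H[:,:,0]>8)&(H[:,:,0]<28)&(H[:,:,1]>70)&(H[:,:,2]>150)
    m=cv2.morphologyEx(m.astype(np.uint8),cv2.MORPH_OPEN,np.ones((5,5)))
    for st,c,mm in comps(m,60):
        if st[4]<1000 and 100<st[0]<460 and 120<st[1]<340: print(n,"wood",st,"z136",np.round(back(n,c,136)[0],1),"z158",np.round(back(n,c,158)[0],1),"z77",np.round(back(n,c,77)[0],1))
    for q in("tub_black","tub_green","tub_yellow","lid_1"):
        print(n,q,[(round(float(b["score"]),2),np.round(b["rect"]).astype(int).tolist()) for b in boxes_of(n,q)][:5])
E
python3 chk.py
```

```text
37.57 [481.5 427.3 220.4] 85.4
top wood [258, 165, 22, 18, 312] z136 [641.3  64.  136. ] z158 [635.7  63.5 158. ] z77 [656.1  65.2  77. ]
top wood [133, 174, 22, 20, 355] z136 [604.3 412.3 136. ] z158 [599.5 404.9 158. ] z77 [617.1 432.2  77. ]
top wood [120, 215, 28, 23, 510] z136 [483.  431.2 136. ] z158 [480.7 423.4 158. ] z77 [489.4 452.1  77. ]
top tub_black [(0.55, [260, 166, 282, 186]), (0.39, [259, 183, 280, 190]), (0.29, [130, 173, 164, 204])]
top tub_green [(0.87, [285, 161, 310, 189]), (0.73, [433, 188, 469, 209])]
top tub_yellow []
top lid_1 [(0.96, [122, 213, 148, 240]), (0.59, [261, 168, 283, 185])]
side wood [245, 195, 21, 15, 249] z136 [634.5  66.2 136. ] z158 [629.7  97.5 158. ] z77 [647.4 -17.7  77. ]
side wood [289, 277, 28, 37, 793] z136 [481.9 428.7 136. ] z158 [481.5 449.5 158. ] z77 [483.  372.8  77. ]
side wood [236, 292, 25, 21, 421] z136 [603.8 460.6 136. ] z158 [599.9 480.5 158. ] z77 [614.3 407.2  77. ]
side tub_black [(0.92, [245, 208, 266, 226])]
side tub_green [(0.54, [219, 260, 316, 294])]
side tub_yellow [(0.74, [247, 174, 267, 186])]
side lid_1 [(0.91, [297, 366, 322, 393]), (0.8, [246, 199, 270, 210]), (0.76, [289, 277, 319, 302]), (0.59, [293, 307, 308, 314]), (0.39, [289, 297, 311, 304])]
```

Call:
send_rows(plan="0 0 0 0 0.0005 -0.035 1;0 0 0 0 0 -0.02 1;0 0 0 0 0 0 1;0 0 0 0 0 0 1;0 0 0 0 0 0 0;0 0 0 0 0 0 0;0 0 0 0 0 0 0;0 0 0 0 0 0 0;0 0 0 0 0 0 0")

```text
time: 38.82
tcp_pos: [481.7, 428.2, 166.3]
eef_rot: [[0.121, 0.993, 0.001], [0.993, -0.121, 0.001], [0.001, 0.001, -1.0]]
contact_force: [0.9, 0.2, 0.3]
width: 60.7
```

Call:
send_rows(plan="0 0 0 0 0 0.005 0;0 0 0 0 0 0.01 0;0 0 0 0 0 0.02 0;0 0 0 0 0 0.02 0;0 0 0 0 0 0 0;0 0 0 0 0 0 0")

```text
time: 39.32
tcp_pos: [482.0, 428.4, 222.4]
eef_rot: [[0.121, 0.993, 0.002], [0.993, -0.121, 0.001], [0.002, 0.002, -1.0]]
contact_force: [-0.1, -0.8, -0.7]
width: 61.0
```

```bash
cat > hand.py <<'E'
from h import *
o=get_obs(); t=np.array(o["tcp_pos"]); print(np.round(t,1),round(float(o["width"]),1))
im=camera("side");cv2.imwrite("pics/side_last.png",im[:,:,::-1]);H=hsv(im).astype(int)
m=(H[:,:,0]>8)&(H[:,:,0]<28)&(H[:,:,1]>70)&(H[:,:,2]>130)
p=proj("side",[t+[0,0,-12]])[0]; print("pred lid top centre",np.round(p,1))
u0=int(p[0])-22
for v in range(int(p[1])-16,int(p[1])+17):
    xs=np.nonzero(m[v,u0:u0+44])[0]+u0
    if len(xs): print(v,xs.min(),xs.max(),end="; ")
print()
E
python3 hand.py
```

```text
[482.  428.4 222.4] 61.0
pred lid top centre [302.5 270.1]
260 302 304; 261 296 308; 262 294 310; 263 293 312; 264 291 314; 265 290 315; 266 290 316; 267 289 316; 268 289 317; 269 289 316; 270 288 317; 271 288 317; 272 288 316; 273 289 316; 274 289 316; 275 289 316; 276 290 315; 277 291 315; 278 292 314; 279 293 313; 280 292 313; 281 291 314; 282 290 315; 283 290 316; 284 289 316; 285 289 316; 286 289 316;
```

Second lid held the same way. Taking it to green.

Call:
send_rows(plan="0 0 1.4 0.0126 -0.034 0 0;0 0 1.4 0.0126 -0.034 0 0;0 0 1.4 0.0126 -0.034 0 0;0 0 1.4 0.0126 -0.034 0 0;0 0 1.4 0.0126 -0.034 0 0;0 0 1.4 0.0126 -0.034 0 0;0 0 1.4 0.0126 -0.034 0 0;0 0 1.4 0.0126 -0.034 0 0;0 0 1.4 0.0126 -0.034 0 0;0 0 1.4 0.0126 -0.034 0 0")

```text
time: 40.2
tcp_pos: [607.4, 86.2, 220.1]
eef_rot: [[-0.124, 0.992, -0.001], [0.992, 0.124, 0.0], [0.0, -0.001, -1.0]]
contact_force: [0.6, 0.7, -0.5]
width: 61.0
```

Call:
send_rows(plan="0 0 0 0.0126 -0.034 0 0;0 0 0 0.0126 -0.034 0 0;0 0 0 0.0126 -0.034 0 0;0 0 0 0 0 -0.03 0;0 0 0 0 0 -0.02 0;0 0 0 0 0 -0.01 0;0 0 0 0 0 0 0;0 0 0 0 0 0 0")

```text
time: 40.87
tcp_pos: [645.0, -13.6, 160.9]
eef_rot: [[-0.123, 0.992, -0.001], [0.992, 0.123, 0.0], [0.0, -0.001, -1.0]]
contact_force: [0.2, 0.1, 0.3]
width: 61.1
```

```bash
python3 hand.py; python3 -c "
from h import *
im=cv2.imread('pics/side_last.png'); 
print(np.round(proj('side',[[645.4,-13.7,128]]),1))
H=hsv(im[:,:,::-1].copy()); 
for v in range(180,205): print(v,''.join('#' if (H[v,u,2]>165 and H[v,u,1]<60) else ('o' if (28<H[v,u,0]<45 and H[v,u,1]>120) else ('w' if 8<H[v,u,0]<=28 and H[v,u,1]>70 else '.')) for u in range(238,276)))"
```

```text
[645.  -13.6 160.9] 61.1
pred lid top centre [254.2 183.8]
176 254 256; 177 250 257; 178 249 259; 179 248 262; 180 247 263; 181 246 264; 182 245 264; 183 244 264; 184 244 264; 185 244 264; 186 245 264; 187 245 263; 188 246 262; 189 247 261; 190 249 259; 191 249 257; 193 258 261; 194 255 265; 195 252 267; 196 252 269; 197 251 270; 198 250 270; 199 249 271; 
[[254.4 189.4]]
180 ##.......wwwwwwwwwwwwwwwww.....#######
181 ##.....wwwwwwwwwwwwwwwwwwww....#######
182 ##.....wwwwwwwwwwwwwwwwwwww....#######
183 ##....wwwwwwwwwwwwwwwwwwwww...########
184 ##....wwwwwwwwwwwwwwwwwwwww..#########
185 ####..wwwwwwwwwwwwwwwwwwwww..#########
186 #####..wwwwwwwwwwwwwwwwwwww.##########
187 ######.wwwwwwwwwwwwwwwwwww..##########
188 ########wwwwwwwwwwwwwwwww..###########
189 ########.wwwwwwwwwwwwwwww..###########
190 ########...wwwwwwwwwwwwow...##########
191 ###########wwwwwwwwwwooo.#..##########
192 ###########.oooooo..ooo.###.##########
193 #######.###.ooooooowwwww.##.##########
194 #######.##......wwwwwwwwwwww.#########
195 #######..##...wwwwwwwwwwwwwwww.#######
196 #######...###.wwwwwwwwwwwwwwwwww######
197 #######....##wwwwwwwwwwwwwwwwwwww#####
198 #######.....wwwwwwwwwwwwwwwwwwwww#####
199 #######....wwwwwwwwwwwwwwwwwwwwwww####
200 ########...wwwwwwwwwwwwwwwwwwwwwww####
201 ########....wwwwwwwwwwwwwwwwwwwww.####
202 ########....wwwwwwwwwwwwwwwwwwwww.####
203 ########.....wwwwwwwwwwwwwwwwwwww.####
204 ########......wwwwwwwwwwwwwwwwww..####
```

Black appears to have been knocked about 13 mm in -x, with its lid still on it. The platter is clear here, so I'll seat green's lid first.

Call:
send_rows(plan="0 0 0 0 0 -0.006 0;0 0 0 0 0 -0.004 0;0 0 0 0 0 -0.002 0;0 0 0 0 0 0 0;0 0 0 0 0 0 0")

```text
time: 41.33
tcp_pos: [645.3, -13.9, 148.8]
eef_rot: [[-0.123, 0.992, 0.0], [0.992, 0.123, -0.0], [-0.0, 0.0, -1.0]]
contact_force: [0.6, -0.1, 0.3]
width: 60.4
```

Call:
send_rows(plan="0 0 0 0 0 -0.0015 0;0 0 0 0 0 0 0;0 0 0 0 0 0 0")

```text
time: 41.58
tcp_pos: [645.3, -14.0, 147.2]
eef_rot: [[-0.122, 0.992, -0.0], [0.992, 0.122, -0.0], [-0.0, -0.0, -1.0]]
contact_force: [-0.3, 0.0, -0.3]
width: 61.0
```

Call:
send_rows(plan="0 0 0 0 0 -0.001 0;0 0 0 0 0 0 0;0 0 0 0 0 0 0")

```text
time: 41.83
tcp_pos: [645.5, -14.0, 146.8]
eef_rot: [[-0.122, 0.992, 0.001], [0.992, 0.122, -0.0], [-0.0, 0.001, -1.0]]
contact_force: [-2.2, 0.4, 5.7]
width: 61.0
```

Call:
send_rows(plan="0 0 0 0 0 -0.001 0;0 0 0 0 0 0 0;0 0 0 0 0 0 0")

```text
time: 42.08
tcp_pos: [645.5, -14.0, 146.7]
eef_rot: [[-0.122, 0.992, 0.002], [0.992, 0.122, -0.0], [-0.001, 0.002, -1.0]]
contact_force: [-5.5, -0.6, 16.1]
width: 61.1
```

Call:
send_rows(plan="0 0 0 0 0 0.001 1;0 0 0 0 0 0 1;0 0 0 0 0 0 1;0 0 0 0 0 0 1;0 0 0 0 0 0.035 1;0 0 0 0 0 0.04 1;0 0 -1.4 -0.0126 0.034 0 1;0 0 -1.4 -0.0126 0.034 0 1;0 0 -1.4 -0.0126 0.034 0 1;0 0 -1.4 -0.0126 0.034 0 1")

```text
time: 42.92
tcp_pos: [594.2, 123.2, 221.2]
eef_rot: [[-0.023, 1.0, 0.0], [1.0, 0.023, 0.0], [0.0, 0.0, -1.0]]
contact_force: [-0.2, 0.7, -0.0]
width: 84.9
```

Call:
send_rows(plan="0 0 -1.4 -0.0126 0.034 0 1;0 0 -1.4 -0.0126 0.034 0 1;0 0 -1.4 -0.0126 0.034 0 1;0 0 -1.4 -0.0126 0.034 0 1;0 0 -1.4 -0.0126 0.034 0 1;0 0 -1.4 -0.0126 0.034 0 1;0 0 0 -0.0126 0.034 0 1;0 0 0 -0.0126 0.034 0 1;0 0 0 -0.0126 0.034 0 1;0 0 0 0 0 0 1")

```text
time: 43.75
tcp_pos: [479.0, 432.9, 220.6]
eef_rot: [[0.117, 0.993, -0.001], [0.993, -0.117, 0.001], [0.001, -0.001, -1.0]]
contact_force: [0.7, 0.6, 0.1]
width: 85.4
```

Call:
send_rows(plan="0 0 0 0 0 0 1;0 0 0 0 0 0 1")

```text
time: 43.92
tcp_pos: [481.5, 427.8, 220.9]
eef_rot: [[0.121, 0.993, -0.0], [0.993, -0.121, -0.0], [-0.001, -0.0, -1.0]]
contact_force: [0.1, -1.4, 0.9]
width: 85.4
```

```bash
python3 chk.py; python3 see.py pics/v14.png side 220 160 320 260 top 245 145 345 245
```

```text
43.92 [481.5 427.8 220.9] 85.4
top wood [285, 162, 22, 17, 311] z136 [651.6 -14.  136. ] z158 [645.8 -12.9 158. ] z77 [667. -17.  77.]
top wood [262, 171, 21, 15, 269] z136 [628.   52.5 136. ] z158 [622.8  52.3 158. ] z77 [642.2  53.   77. ]
top wood [133, 174, 22, 20, 356] z136 [604.2 412.4 136. ] z158 [599.4 405.  158. ] z77 [617.1 432.3  77. ]
top wood [120, 215, 28, 23, 492] z136 [483.6 432.4 136. ] z158 [481.2 424.6 158. ] z77 [490.  453.3  77. ]
top tub_black [(0.48, [266, 192, 281, 196])]
top tub_green [(0.63, [284, 178, 308, 188]), (0.6, [434, 186, 469, 212]), (0.32, [264, 171, 286, 190])]
top tub_yellow [(0.77, [310, 157, 335, 184])]
top lid_1 [(0.9, [264, 171, 287, 195]), (0.59, [126, 216, 148, 239]), (0.56, [287, 162, 311, 186]), (0.35, [370, 141, 398, 173])]
side wood [245, 178, 26, 29, 478] z136 [631.9  19.3 136. ] z158 [627.2  52.  158. ] z77 [644.6 -68.2  77. ]
side wood [289, 277, 28, 32, 700] z136 [481.8 422.  136. ] z158 [481.4 443.  158. ] z77 [482.8 365.7  77. ]
side wood [236, 292, 25, 21, 422] z136 [603.8 460.6 136. ] z158 [599.9 480.5 158. ] z77 [614.3 407.3  77. ]
side tub_black [(0.81, [252, 206, 272, 224])]
side tub_green [(0.57, [248, 193, 250, 210])]
side tub_yellow [(0.53, [224, 187, 287, 245]), (0.45, [246, 175, 264, 184])]
side lid_1 [(0.95, [287, 275, 318, 300]), (0.7, [245, 182, 266, 197]), (0.7, [297, 365, 322, 392]), (0.64, [253, 197, 273, 209]), (0.47, [291, 294, 315, 304])]
44.42 [481.6 427.8 221.3] -7.0 [ 0.3 -0.1 -0.5] 85.4
scale 4.0
scale 4.0
```

View pics/v14.png

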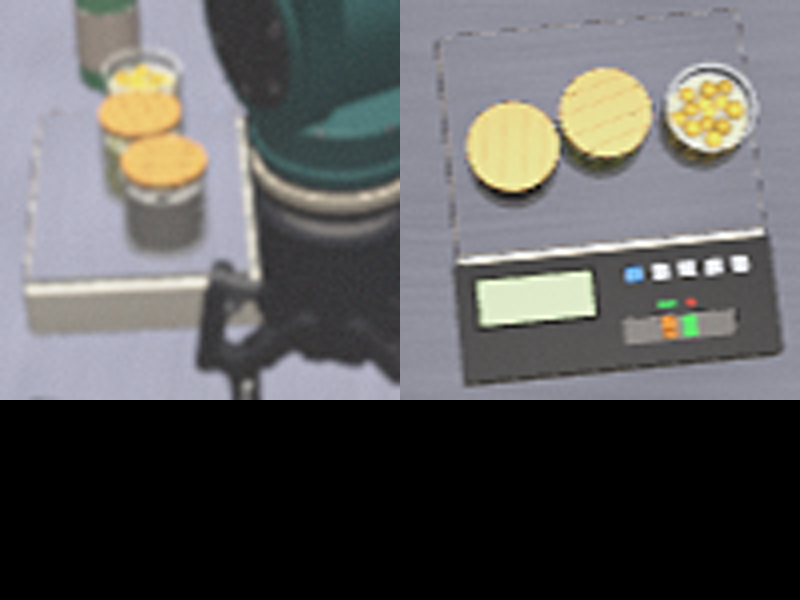

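Both lids lie flat. Black was knocked to about (622,52) but stands upright and closed. Taking lid 3 for yellow.

Call:
send_rows(plan="0 0 0 0 0.0002 -0.035 1;0 0 0 0 0 -0.02 1;0 0 0 0 0 0 1;0 0 0 0 0 0 1;0 0 0 0 0 0 0;0 0 0 0 0 0 0;0 0 0 0 0 0 0;0 0 0 0 0 0 0;0 0 0 0 0 0 0")

```text
time: 45.27
tcp_pos: [481.7, 428.4, 166.8]
eef_rot: [[0.121, 0.993, 0.001], [0.993, -0.121, 0.001], [0.001, 0.001, -1.0]]
contact_force: [0.8, 0.1, 0.0]
width: 60.4
```

Call:
send_rows(plan="0 0 0 0 0 0.005 0;0 0 0 0 0 0.01 0;0 0 0 0 0 0.02 0;0 0 0 0 0 0.02 0;0 0 0 0 0 0 0;0 0 0 0 0 0 0")

```text
time: 45.77
tcp_pos: [481.9, 428.6, 222.9]
eef_rot: [[0.121, 0.993, 0.002], [0.993, -0.121, 0.002], [0.002, 0.002, -1.0]]
contact_force: [-0.2, 0.4, -0.9]
width: 60.6
```

```bash
python3 hand.py; python3 -c "
from h import *
print(np.round(back('top',[[272.75,181.25],[295.75,172.75]],136),1))"
```

```text
[481.9 428.6 222.9] 60.6
pred lid top centre [302.5 270. ]
260 302 303; 261 296 308; 262 294 310; 263 293 312; 264 291 314; 265 290 315; 266 290 316; 267 289 316; 268 289 317; 269 289 316; 270 288 316; 271 288 316; 272 288 316; 273 288 316; 274 289 316; 275 290 316; 276 290 315; 277 291 315; 278 293 314; 279 293 313; 280 292 313; 281 291 314; 282 290 315; 283 290 316; 284 289 316; 285 289 316; 
[[619.5  50.3 136. ]
 [645.6 -14.  136. ]]
```

Call:
send_rows(plan="0 0 1.4 0.0114 -0.0345 0 0;0 0 1.4 0.0114 -0.0345 0 0;0 0 1.4 0.0114 -0.0345 0 0;0 0 1.4 0.0114 -0.0345 0 0;0 0 1.4 0.0114 -0.0345 0 0;0 0 1.4 0.0114 -0.0345 0 0;0 0 1.4 0.0114 -0.0345 0 0;0 0 1.4 0.0114 -0.0345 0 0;0 0 1.4 0.0114 -0.0345 0 0;0 0 1.4 0.0114 -0.0345 0 0")

```text
time: 46.65
tcp_pos: [595.4, 81.5, 220.7]
eef_rot: [[-0.124, 0.992, -0.001], [0.992, 0.124, 0.0], [0.0, -0.001, -1.0]]
contact_force: [0.3, 1.0, -0.6]
width: 60.4
```

Call:
send_rows(plan="0 0 0 0.0114 -0.0345 0 0;0 0 0 0.0114 -0.0345 0 0;0 0 0 0.0114 -0.0345 0 0;0 0 0 0.0114 -0.0345 0 0;0 0 0 0.0114 -0.0345 0 0;0 0 0 0 0 -0.03 0;0 0 0 0 0 -0.02 0;0 0 0 0 0 -0.01 0;0 0 0 0 0 0 0;0 0 0 0 0 0 0")

```text
time: 47.48
tcp_pos: [652.3, -88.8, 161.4]
eef_rot: [[-0.123, 0.992, -0.001], [0.992, 0.123, 0.0], [0.0, -0.001, -1.0]]
contact_force: [0.6, -1.4, -0.6]
width: 60.8
```

```bash
python3 hand.py
```

```text
[652.3 -88.8 161.4] 60.8
pred lid top centre [254.7 171.2]
166 252 254; 167 249 260; 168 247 262; 169 246 264; 170 245 264; 171 245 264; 172 245 264; 173 245 264; 174 246 263; 175 246 262; 176 247 261; 177 249 260; 178 249 260; 179 248 261; 180 249 262; 181 250 260; 182 251 259; 183 248 263; 184 247 263; 185 246 264; 186 245 264; 187 245 264;
```

Lid still in hand (width 60.8). Seating it on yellow.

Call:
send_rows(plan="0 0 0 0.0007 -0.001 -0.006 0;0 0 0 0 0 -0.004 0;0 0 0 0 0 -0.002 0;0 0 0 0 0 0 0;0 0 0 0 0 0 0")

```text
time: 47.95
tcp_pos: [653.2, -90.2, 149.3]
eef_rot: [[-0.123, 0.992, -0.0], [0.992, 0.123, 0.0], [0.0, -0.0, -1.0]]
contact_force: [-0.4, 0.4, -0.1]
width: 60.4
```

Call:
send_rows(plan="0 0 0 0 0 -0.0015 0;0 0 0 0 0 0 0;0 0 0 0 0 0 0")

```text
time: 48.2
tcp_pos: [653.2, -90.3, 147.7]
eef_rot: [[-0.122, 0.992, 0.0], [0.992, 0.122, -0.0], [-0.0, 0.0, -1.0]]
contact_force: [-0.4, 0.3, -0.4]
width: 60.5
```

Call:
send_rows(plan="0 0 0 0 0 -0.001 0;0 0 0 0 0 0 0;0 0 0 0 0 0 0")

```text
time: 48.45
tcp_pos: [653.3, -90.3, 147.4]
eef_rot: [[-0.122, 0.992, 0.001], [0.992, 0.122, -0.0], [-0.0, 0.001, -1.0]]
contact_force: [-2.4, 1.7, 6.1]
width: 60.7
```

Call:
send_rows(plan="0 0 0 0 0 -0.001 0;0 0 0 0 0 0 0;0 0 0 0 0 0 0")

```text
time: 48.7
tcp_pos: [653.4, -90.3, 147.3]
eef_rot: [[-0.123, 0.992, 0.002], [0.992, 0.123, -0.001], [-0.001, 0.002, -1.0]]
contact_force: [-5.3, 1.9, 14.9]
width: 60.3
```

Lid 3 is seated. Opening, sliding straight down to grip yellow's body, and lifting.

Call:
send_rows(plan="0 0 0 0 0 0.001 1;0 0 0 0 0 0 1;0 0 0 0 0 0 1;0 0 0 0 0 0 1;0 0 0 0 0 -0.02 1;0 0 0 0 0 -0.0155 1;0 0 0 0 0 0 1;0 0 0 0 0 0 1")

```text
time: 49.37
tcp_pos: [652.8, -90.1, 110.8]
eef_rot: [[-0.122, 0.992, -0.002], [0.992, 0.122, 0.0], [0.001, -0.002, -1.0]]
contact_force: [0.7, -0.3, 0.7]
width: 85.4
```

Call:
send_rows(plan="0 0 0 0 0 0 0;0 0 0 0 0 0 0;0 0 0 0 0 0 0;0 0 0 0 0 0 0;0 0 0 0 0 0 0;0 0 0 0 0 0 0")

```text
time: 49.87
tcp_pos: [653.6, -90.4, 112.7]
eef_rot: [[-0.122, 0.992, 0.002], [0.992, 0.122, -0.001], [-0.001, 0.002, -1.0]]
contact_force: [-1.9, 0.5, 6.2]
width: 64.3
```

Call:
send_rows(plan="0 0 0 0 0 0.01 0;0 0 0 0 0 0.02 0;0 0 0 0 0 0.03 0;0 0 0 0 0 0.03 0;0 0 0 0 0 0 0;0 0 0 0 0 0 0")

```text
time: 50.37
tcp_pos: [654.0, -90.4, 203.4]
eef_rot: [[-0.123, 0.992, 0.004], [0.992, 0.123, -0.001], [-0.001, 0.003, -1.0]]
contact_force: [0.1, 0.2, -3.7]
width: 64.3
```

```bash
python3 chk.py | grep -v box | grep -E "side (lid|wood)|^[0-9]"; python3 -c "
from h import *
print(np.round(proj('side',[[653,-90,226],[653,-90,154]]),1))"
```

```text
50.37 [654.  -90.4 203.4] 64.3
side wood [244, 147, 20, 11, 189] z136 [ 675.6 -243.6  136. ] z158 [ 669.7 -203.4  158. ] z77 [ 691.7 -351.5   77. ]
side wood [245, 182, 26, 25, 443] z136 [631.5  24.9 136. ] z158 [626.7  57.3 158. ] z77 [644.1 -62.3  77. ]
side wood [289, 277, 28, 27, 609] z136 [481.5 415.5 136. ] z158 [481.2 436.7 158. ] z77 [482.6 358.6  77. ]
side wood [236, 292, 25, 21, 423] z136 [603.8 460.5 136. ] z158 [599.9 480.4 158. ] z77 [614.3 407.1  77. ]
side lid_1 [(0.97, [290, 277, 315, 300]), (0.59, [247, 182, 266, 198]), (0.57, [250, 195, 275, 208]), (0.54, [293, 299, 310, 308]), (0.52, [246, 148, 267, 159])]
[[253.3 150.2]
 [254.5 169.8]]
```

Call:
send_rows(plan="0 0 6.94 0.0007 0.0305 0 0;0 0 6.94 0.0007 0.0305 0 0;0 0 6.94 0.0007 0.0305 0 0;0 0 6.94 0.0007 0.0305 0 0;0 0 6.94 0.0007 0.0305 0 0;0 0 6.94 0.0007 0.0305 0 0;0 0 6.94 0.0007 0.0305 0 0;0 0 6.94 0.0007 0.0305 0 0;0 0 6.94 0.0007 0.0305 0 0;0 0 6.94 0.0007 0.0305 0 0")

```text
time: 51.7
tcp_pos: [660.0, 216.3, 201.1]
eef_rot: [[-0.973, 0.229, -0.0], [0.229, 0.973, -0.0], [0.0, -0.0, -1.0]]
contact_force: [0.3, -0.5, -3.7]
width: 64.5
```

Call:
send_rows(plan="0 0 6.94 0.0007 0.0305 0 0;0 0 0 0 0 -0.03 0;0 0 0 0 0 -0.03 0;0 0 0 0 0 0 0;0 0 0 0 0 0 0;0 0 0 0 0 0 0")

```text
time: 52.2
tcp_pos: [661.4, 245.1, 142.8]
eef_rot: [[-0.993, 0.116, 0.001], [0.116, 0.993, 0.0], [-0.001, 0.0, -1.0]]
contact_force: [-0.1, -0.9, -2.1]
width: 63.9
```

Call:
send_rows(plan="0 0 0 0 0 -0.04 0;0 0 0 0 0 -0.03 0;0 0 0 0 0 -0.012 0;0 0 0 0 0 -0.004 0;0 0 0 0 0 0 0;0 0 0 0 0 0 0")

```text
time: 52.7
tcp_pos: [662.2, 245.3, 57.4]
eef_rot: [[-0.993, 0.116, 0.003], [0.116, 0.993, 0.001], [-0.003, 0.001, -1.0]]
contact_force: [-0.1, -0.4, -3.0]
width: 64.1
```

Call:
send_rows(plan="0 0 0 0 0 -0.002 0;0 0 0 0 0 0 0;0 0 0 0 0 0 0")

```text
time: 52.95
tcp_pos: [661.3, 245.4, 54.1]
eef_rot: [[-0.993, 0.115, 0.001], [0.115, 0.993, 0.0], [-0.001, 0.0, -1.0]]
contact_force: [0.1, -0.6, -3.5]
width: 64.3
```

Call:
send_rows(plan="0 0 0 0 0 -0.001 0;0 0 0 0 0 0 0;0 0 0 0 0 0 0")

```text
time: 53.2
tcp_pos: [661.3, 245.3, 53.7]
eef_rot: [[-0.993, 0.115, 0.002], [0.115, 0.993, 0.0], [-0.002, 0.001, -1.0]]
contact_force: [-4.0, -1.4, 10.1]
width: 64.1
```

Call:
send_rows(plan="0 0 0 0 0 0 1;0 0 0 0 0 0 1;0 0 0 0 0 0 1;0 0 0 0 0 0 1;0 0 0 0 0 0.02 1;0 0 0 0 0 0.04 1;0 0 0 0 0 0.04 1;0 0 0 0 0 0.04 1;0 0 -6.94 -0.0014 -0.0236 0 1;0 0 -6.94 -0.0014 -0.0236 0 1")

```text
time: 54.03
tcp_pos: [659.2, 198.6, 194.9]
eef_rot: [[-0.935, 0.353, 0.005], [0.353, 0.935, 0.001], [-0.004, 0.003, -1.0]]
contact_force: [0.4, 0.3, -1.1]
width: 85.2
```

Call:
send_rows(plan="0 0 -6.94 -0.0014 -0.0236 0 1;0 0 -6.94 -0.0014 -0.0236 0 1;0 0 -6.94 -0.0014 -0.0236 0 1;0 0 -6.94 -0.0014 -0.0236 0 1;0 0 -6.94 -0.0014 -0.0236 0 1;0 0 -6.94 -0.0014 -0.0236 0 1;0 0 -6.94 -0.0014 -0.0236 0 1;0 0 -6.94 -0.0014 -0.0236 0 1;0 0 -6.94 -0.0014 -0.0236 0 1;0 0 0 0 0 0 1")

```text
time: 54.87
tcp_pos: [645.4, -17.9, 192.2]
eef_rot: [[-0.112, 0.994, 0.0], [0.994, 0.112, -0.001], [-0.001, -0.0, -1.0]]
contact_force: [0.6, -0.9, 0.2]
width: 85.5
```

```bash
python3 chk.py
```

```text
54.87 [645.4 -17.9 192.2] 85.5
top wood [197, 161, 22, 20, 365] z136 [646.1 234.6 136. ] z158 [640.5 230.7 158. ] z77 [661.2 244.9  77. ]
top wood [133, 174, 22, 20, 357] z136 [604.1 412.4 136. ] z158 [599.3 405.  158. ] z77 [617.  432.3  77. ]
top wood [120, 215, 26, 23, 485] z136 [483.4 432.9 136. ] z158 [481.1 425.1 158. ] z77 [489.8 453.9  77. ]
top tub_black []
top tub_green [(0.91, [432, 186, 466, 206])]
top tub_yellow [(0.22, [181, 160, 231, 244])]
top lid_1 [(0.89, [202, 162, 220, 181]), (0.85, [94, 228, 114, 246])]
side wood [245, 182, 26, 25, 441] z136 [631.8  24.  136. ] z158 [627.   56.5 158. ] z77 [644.4 -63.1  77. ]
side wood [228, 250, 23, 17, 326] z136 [646.1 315.2 136. ] z158 [640.9 339.3 158. ] z77 [659.8 250.5  77. ]
side wood [289, 277, 28, 27, 606] z136 [481.6 415.5 136. ] z158 [481.2 436.7 158. ] z77 [482.6 358.6  77. ]
side wood [236, 292, 25, 20, 415] z136 [603.9 460.1 136. ] z158 [600.  480.1 158. ] z77 [614.4 406.7  77. ]
side tub_black [(0.66, [252, 205, 272, 220])]
side tub_green [(0.51, [275, 136, 288, 157])]
side tub_yellow [(0.8, [230, 262, 250, 284]), (0.46, [249, 197, 274, 207])]
side lid_1 [(0.83, [295, 368, 319, 395]), (0.81, [227, 251, 251, 266]), (0.69, [253, 197, 273, 209]), (0.67, [294, 296, 309, 305]), (0.57, [291, 278, 316, 300])]
```

Yellow is closed in the tray: lid at (661,245) against TCP (661,245). Now green.

Call:
send_rows(plan="0 0 0 0 0 0 1;0 0 0 0 0 0 1")

```text
time: 55.53
tcp_pos: [645.5, -14.2, 192.2]
eef_rot: [[-0.123, 0.992, -0.0], [0.992, 0.123, -0.0], [0.0, -0.0, -1.0]]
contact_force: [0.5, -1.2, 0.6]
width: 85.6
```

Call:
send_rows(plan="0 0 0 0 0 -0.04 1;0 0 0 0 0 -0.03 1;0 0 0 0 0 -0.012 1;0 0 0 0 0 0 1;0 0 0 0 0 0 0;0 0 0 0 0 0 0;0 0 0 0 0 0 0;0 0 0 0 0 0 0;0 0 0 0 0 0 0;0 0 0 0 0 0 0")

```text
time: 56.37
tcp_pos: [646.3, -14.5, 111.9]
eef_rot: [[-0.122, 0.992, 0.003], [0.992, 0.122, -0.0], [-0.001, 0.003, -1.0]]
contact_force: [-0.5, -0.1, 7.8]
width: 64.3
```

Call:
send_rows(plan="0 0 0 0 0 0.01 0;0 0 0 0 0 0.02 0;0 0 0 0 0 0.03 0;0 0 0 0 0 0.03 0;0 0 0 0 0 0 0")

```text
time: 56.78
tcp_pos: [647.4, -14.6, 207.0]
eef_rot: [[-0.123, 0.992, 0.008], [0.992, 0.123, -0.001], [-0.002, 0.008, -1.0]]
contact_force: [0.7, -0.3, -1.9]
width: 64.0
```

Call:
send_rows(plan="0 0 6.94 -0.0058 0.0245 0 0;0 0 6.94 -0.0058 0.0245 0 0;0 0 6.94 -0.0058 0.0245 0 0;0 0 6.94 -0.0058 0.0245 0 0;0 0 6.94 -0.0058 0.0245 0 0;0 0 6.94 -0.0058 0.0245 0 0;0 0 6.94 -0.0058 0.0245 0 0;0 0 6.94 -0.0058 0.0245 0 0;0 0 6.94 -0.0058 0.0245 0 0;0 0 6.94 -0.0058 0.0245 0 0")

```text
time: 57.62
tcp_pos: [587.1, 231.9, 201.0]
eef_rot: [[-0.973, 0.229, 0.001], [0.229, 0.973, 0.0], [-0.001, 0.0, -1.0]]
contact_force: [1.0, -0.4, -1.8]
width: 63.8
```

Call:
send_rows(plan="0 0 6.94 -0.0058 0.0245 0 0;0 0 0 0 0 -0.03 0;0 0 0 0 0 -0.03 0;0 0 0 0 0 0 0;0 0 0 0 0 0 0;0 0 0 0 0 0 0")

```text
time: 58.12
tcp_pos: [582.4, 255.1, 142.1]
eef_rot: [[-0.993, 0.116, 0.002], [0.116, 0.993, 0.0], [-0.001, 0.001, -1.0]]
contact_force: [0.1, -0.0, -2.3]
width: 63.8
```

Call:
send_rows(plan="0 0 0 0 0 -0.04 0;0 0 0 0 0 -0.03 0;0 0 0 0 0 -0.012 0;0 0 0 0 0 -0.005 0;0 0 0 0 0 0 0;0 0 0 0 0 0 0;0 0 0 0 0 0 0")

```text
time: 58.7
tcp_pos: [582.9, 255.4, 55.1]
eef_rot: [[-0.993, 0.116, 0.003], [0.116, 0.993, 0.001], [-0.003, 0.001, -1.0]]
contact_force: [-0.3, 0.6, -2.0]
width: 63.9
```

Call:
send_rows(plan="0 0 0 0 0 -0.0015 0;0 0 0 0 0 0 0;0 0 0 0 0 0 0")

```text
time: 58.95
tcp_pos: [582.7, 255.3, 53.0]
eef_rot: [[-0.993, 0.115, 0.003], [0.115, 0.993, 0.001], [-0.002, 0.001, -1.0]]
contact_force: [1.2, -1.8, 5.8]
width: 64.2
```

Call:
send_rows(plan="0 0 0 0 0 0 1;0 0 0 0 0 0 1;0 0 0 0 0 0 1;0 0 0 0 0 0 1;0 0 0 0 0 0.02 1;0 0 0 0 0 0.04 1;0 0 0 0 0 0.04 1;0 0 0 0 0 0.04 1;0 0 -6.94 0.0033 -0.0186 0 1;0 0 -6.94 0.0033 -0.0186 0 1")

```text
time: 59.78
tcp_pos: [589.3, 218.4, 194.3]
eef_rot: [[-0.935, 0.354, 0.004], [0.354, 0.935, 0.001], [-0.004, 0.003, -1.0]]
contact_force: [0.1, 0.2, -1.2]
width: 85.5
```

Call:
send_rows(plan="0 0 -6.94 0.0033 -0.0186 0 1;0 0 -6.94 0.0033 -0.0186 0 1;0 0 -6.94 0.0033 -0.0186 0 1;0 0 -6.94 0.0033 -0.0186 0 1;0 0 -6.94 0.0033 -0.0186 0 1;0 0 -6.94 0.0033 -0.0186 0 1;0 0 -6.94 0.0033 -0.0186 0 1;0 0 -6.94 0.0033 -0.0186 0 1;0 0 -6.94 0.0033 -0.0186 0 1;0 0 0 0 0 0 1")

```text
time: 60.62
tcp_pos: [618.5, 47.8, 191.5]
eef_rot: [[-0.113, 0.994, -0.0], [0.994, 0.113, -0.001], [-0.001, -0.0, -1.0]]
contact_force: [-0.0, -0.7, -0.4]
width: 85.2
```

Call:
send_rows(plan="0 0 0 0 0 0 1;0 0 0 0 0 0 1")

```text
time: 60.78
tcp_pos: [617.8, 50.9, 191.6]
eef_rot: [[-0.125, 0.992, -0.0], [0.992, 0.125, 0.0], [0.0, -0.0, -1.0]]
contact_force: [0.2, -0.2, -0.1]
width: 85.6
```

```bash
python3 chk.py
python3 - <<'E'
from h import *
im=cv2.imread("pics/side_last.png")[:,:,::-1].copy();H=hsv(im).astype(int)
for v in range(190,226): print(v,''.join('w' if 8<H[v,u,0]<=28 and H[v,u,1]>90 else ('k' if H[v,u,2]<100 else '.') for u in range(236,286)))
a=np.linspace(0,6.28,60);p=proj("side",np.c_[619.5+32.5*np.cos(a),50.3+32.5*np.sin(a),136+0*a]);print(p.min(0),p.max(0))
E
```

```text
60.78 [617.8  50.9 191.6] 85.6
top wood [197, 161, 22, 20, 365] z136 [646.1 234.6 136. ] z158 [640.5 230.7 158. ] z77 [661.2 244.9  77. ]
top wood [133, 174, 22, 20, 358] z136 [604.1 412.3 136. ] z158 [599.3 404.9 158. ] z77 [617.  432.2  77. ]
top wood [192, 186, 23, 22, 385] z136 [571.5 244.  136. ] z158 [567.3 240.  158. ] z77 [582.6 254.8  77. ]
top wood [120, 215, 26, 23, 485] z136 [483.4 432.9 136. ] z158 [481.1 425.1 158. ] z77 [489.8 453.9  77. ]
top tub_black [(0.73, [306, 148, 341, 236])]
top tub_green [(0.64, [203, 196, 219, 210]), (0.62, [434, 185, 470, 208])]
top tub_yellow [(0.56, [204, 171, 222, 186])]
top lid_1 [(0.91, [93, 226, 111, 246]), (0.89, [200, 161, 221, 182]), (0.82, [194, 186, 217, 211])]
side wood [251, 194, 20, 13, 215] z136 [618.7  54.8 136. ] z158 [614.4  86.4 158. ] z77 [630.3 -30.   77. ]
side wood [228, 250, 23, 17, 322] z136 [645.9 314.8 136. ] z158 [640.8 338.9 158. ] z77 [659.6 250.2  77. ]
side wood [256, 253, 23, 17, 332] z136 [573.2 323.1 136. ] z158 [570.2 347.  158. ] z77 [581.3 259.1  77. ]
side wood [289, 277, 28, 27, 583] z136 [482.1 414.3
[... 1860 characters left out ...]
.......k............kkk..............kk
215 .................kk...........kkkk..............kk
216 .................kkk.......k.kkkk...............kk
217 .................kk..........k.kk................k
218 .................kk............kk................k
219 ..................kk...........kk................k
220 .............................k...................k
221 .................................................k
222 .................................................k
223 .................................................k
224 .................................................k
225 .................................................k
[249.54459303 193.06570975] [271.08742396 205.29854437]
```

Green is in the tray with its lid centred. Gripping black at (619,51) and carrying it to the last place.

Call:
send_rows(plan="0 0 0 0.0005 0.001 -0.04 1;0 0 0 0 0 -0.03 1;0 0 0 0 0 -0.012 1;0 0 0 0 0 0 1;0 0 0 0 0 0 0;0 0 0 0 0 0 0;0 0 0 0 0 0 0;0 0 0 0 0 0 0;0 0 0 0 0 0 0;0 0 0 0 0 0 0")

```text
time: 62.12
tcp_pos: [619.6, 51.5, 111.6]
eef_rot: [[-0.122, 0.992, 0.003], [0.992, 0.122, -0.0], [-0.0, 0.003, -1.0]]
contact_force: [0.8, 0.6, 6.8]
width: 64.2
```

Call:
send_rows(plan="0 0 0 0 0 0.01 0;0 0 0 0 0 0.02 0;0 0 0 0 0 0.03 0;0 0 0 0 0 0.03 0;0 0 0 0 0 0 0")

```text
time: 62.53
tcp_pos: [620.3, 51.5, 206.3]
eef_rot: [[-0.123, 0.992, 0.008], [0.992, 0.123, -0.0], [-0.001, 0.008, -1.0]]
contact_force: [1.0, 0.4, -1.2]
width: 64.5
```

Call:
send_rows(plan="0 0 6.94 -0.0107 0.0193 0 0;0 0 6.94 -0.0107 0.0193 0 0;0 0 6.94 -0.0107 0.0193 0 0;0 0 6.94 -0.0107 0.0193 0 0;0 0 6.94 -0.0107 0.0193 0 0;0 0 6.94 -0.0107 0.0193 0 0;0 0 6.94 -0.0107 0.0193 0 0;0 0 6.94 -0.0107 0.0193 0 0;0 0 6.94 -0.0107 0.0193 0 0;0 0 6.94 -0.0107 0.0193 0 0")

```text
time: 63.37
tcp_pos: [510.8, 245.4, 200.2]
eef_rot: [[-0.973, 0.229, 0.0], [0.229, 0.973, 0.0], [-0.0, 0.0, -1.0]]
contact_force: [0.6, -0.5, -3.0]
width: 64.6
```

Call:
send_rows(plan="0 0 6.94 -0.0107 0.0193 0 0;0 0 0 0 0 -0.03 0;0 0 0 0 0 -0.03 0;0 0 0 0 0 0 0;0 0 0 0 0 0 0;0 0 0 0 0 0 0")

```text
time: 63.87
tcp_pos: [501.4, 263.9, 141.3]
eef_rot: [[-0.993, 0.116, 0.001], [0.116, 0.993, 0.0], [-0.001, 0.001, -1.0]]
contact_force: [0.9, -0.6, -2.0]
width: 64.2
```

```bash
python3 chk.py | grep -E "^[0-9]|wood|lid"
```

```text
63.87 [501.4 263.9 141.3] 64.2
top wood [197, 161, 22, 20, 364] z136 [646.2 234.5 136. ] z158 [640.5 230.7 158. ] z77 [661.3 244.8  77. ]
top wood [193, 186, 22, 22, 366] z136 [572.  242.9 136. ] z158 [567.8 238.9 158. ] z77 [583.2 253.6  77. ]
top lid_1 [(0.9, [196, 186, 218, 208]), (0.81, [199, 161, 222, 182])]
side wood [300, 234, 10, 12, 94] z136 [481.8 234.  136. ] z158 [481.4 260.5 158. ] z77 [482.8 163.1  77. ]
side wood [228, 250, 23, 17, 325] z136 [646.  315.1 136. ] z158 [640.9 339.2 158. ] z77 [659.7 250.5  77. ]
side wood [256, 253, 23, 17, 327] z136 [573.3 322.9 136. ] z158 [570.3 346.7 158. ] z77 [581.4 258.8  77. ]
side wood [289, 277, 28, 27, 588] z136 [482.1 414.7 136. ] z158 [481.7 435.9 158. ] z77 [483.1 357.8  77. ]
side wood [236, 292, 25, 20, 414] z136 [603.8 460.1 136. ] z158 [599.9 480.  158. ] z77 [614.3 406.7  77. ]
side lid_1 [(0.93, [256, 251, 279, 270]), (0.81, [288, 276, 315, 301]), (0.66, [285, 237, 312, 245]), (0.64, [295, 368, 322, 392]), (0.57, [227, 251, 252, 268])]
```

Call:
send_rows(plan="0 0 0 0.0005 0 -0.04 0;0 0 0 0 0 -0.03 0;0 0 0 0 0 -0.012 0;0 0 0 0 0 -0.005 0;0 0 0 0 0 0 0;0 0 0 0 0 0 0;0 0 0 0 0 0 0")

```text
time: 64.95
tcp_pos: [501.6, 263.9, 53.0]
eef_rot: [[-0.993, 0.115, 0.001], [0.115, 0.993, 0.0], [-0.001, 0.0, -1.0]]
contact_force: [-0.2, -0.1, -2.9]
width: 64.4
```

Call:
send_rows(plan="0 0 0 0 0 -0.0012 0;0 0 0 0 0 0 0;0 0 0 0 0 0 0")

```text
time: 65.2
tcp_pos: [501.6, 263.9, 52.6]
eef_rot: [[-0.993, 0.115, 0.001], [0.115, 0.993, 0.0], [-0.001, 0.001, -1.0]]
contact_force: [-4.9, -2.5, 14.3]
width: 64.5
```

Call:
send_rows(plan="0 0 0 0 0 0 1;0 0 0 0 0 0 1;0 0 0 0 0 0 1;0 0 0 0 0 0 1;0 0 0 0 0 0.02 1;0 0 0 0 0 0.04 1;0 0 0 0 0 0.04 1;0 0 0 0 0 0.04 1;0 0 -6.94 -0.0028 -0.0288 0 0.6;0 0 -6.94 -0.0028 -0.0288 0 0.6")

```text
time: 66.03
tcp_pos: [496.9, 206.7, 193.7]
eef_rot: [[-0.936, 0.353, 0.005], [0.353, 0.936, 0.001], [-0.004, 0.003, -1.0]]
contact_force: [0.9, 0.3, 0.2]
width: 64.0
```

Call:
send_rows(plan="0 0 -6.94 -0.0028 -0.0288 0 0.6;0 0 -6.94 -0.0028 -0.0288 0 0.6;0 0 -6.94 -0.0028 -0.0288 0 0.6;0 0 -6.94 -0.0028 -0.0288 0 0.6;0 0 -6.94 -0.0028 -0.0288 0 0.6;0 0 -6.94 -0.0028 -0.0288 0 0.6;0 0 -6.94 -0.0028 -0.0288 0 0.6;0 0 -6.94 -0.0028 -0.0288 0 0.6;0 0 -6.94 -0.0028 -0.0288 0 0.6;0 0 0 0 0 0 0.6")

```text
time: 66.87
tcp_pos: [470.4, -56.6, 191.5]
eef_rot: [[-0.112, 0.994, 0.0], [0.994, 0.112, -0.001], [-0.001, 0.0, -1.0]]
contact_force: [0.1, 0.4, 0.1]
width: 50.8
```

Call:
send_rows(plan="0 0 0 0 0 -0.03 0.6;0 0 0 0 0 -0.04 0.6;0 0 0 0 0 -0.03 0.6;0 0 0 0 0 0 0.6;0 0 0 0 0 0 0.6;0 0 0 0 0 0 0.6")

```text
time: 67.37
tcp_pos: [471.3, -53.0, 93.0]
eef_rot: [[-0.123, 0.992, 0.001], [0.992, 0.123, -0.0], [-0.001, 0.001, -1.0]]
contact_force: [0.0, -0.4, -0.5]
width: 51.0
```

```bash
python3 chk.py | grep -E "^[0-9]|top wood"; python3 kn.py; python3 see.py pics/v15.png side 220 170 320 270 top 180 150 260 250
```

```text
67.37 [471.3 -53.   93. ] 51.0
top wood [197, 161, 22, 20, 364] z136 [646.2 234.5 136. ] z158 [640.5 230.7 158. ] z77 [661.3 244.8  77. ]
top wood [133, 174, 22, 20, 357] z136 [604.1 412.4 136. ] z158 [599.3 405.  158. ] z77 [617.  432.3  77. ]
top wood [193, 186, 22, 22, 380] z136 [571.3 243.5 136. ] z158 [567.2 239.5 158. ] z77 [582.4 254.3  77. ]
top wood [188, 213, 22, 22, 368] z136 [496.4 253.  136. ] z158 [493.7 248.8 158. ] z77 [503.5 264.3  77. ]
top wood [120, 215, 26, 23, 483] z136 [483.6 433.  136. ] z158 [481.2 425.2 158. ] z77 [490. 454.  77.]
side orange 10 [299.6 201.8] [504.4 -63.8  50. ]
side green 3 [299. 199.] [507.  -80.1  50. ]
side green 6 [294.5 201. ] [521.5 -67.7  50. ]
67.97 [470.5 -53.   91.6] 7.0 [0.6 0.5 0.9] 51.0
scale 4.0
scale 5.0
```

View pics/v15.png

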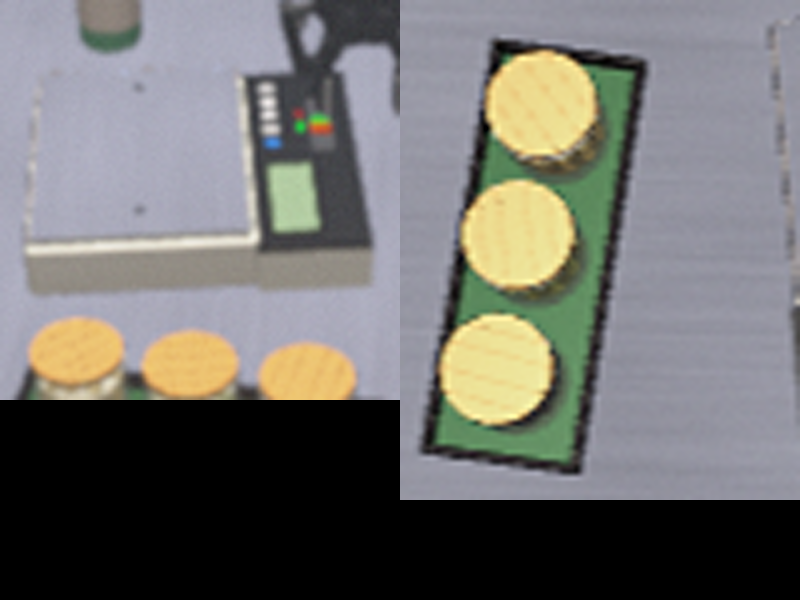

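All three closed tubs are in the tray, lids flat, at (661,245), (582,254) and (503,264). Now pushing the switch off.

Call:
send_rows(plan="0 0 0 0 0 -0.015 0.6;0 0 0 0 0 -0.007 0.6;0 0 0 0 0 -0.003 0.6;0 0 0 0 0 -0.002 0.6;0 0 0 0 0 0 0.6;0 0 0 0 0 0 0.6")

```text
time: 68.57
tcp_pos: [470.6, -53.0, 64.7]
eef_rot: [[-0.122, 0.992, 0.0], [0.992, 0.122, -0.0], [-0.0, 0.0, -1.0]]
contact_force: [-0.7, -0.9, 0.2]
width: 51.0
```

Call:
send_rows(plan="0 0 0 0 0 -0.002 0.6;0 0 0 0 0 0 0.6;0 0 0 0 0 0 0.6")

```text
time: 68.82
tcp_pos: [470.6, -53.0, 62.6]
eef_rot: [[-0.122, 0.992, 0.0], [0.992, 0.122, -0.0], [-0.0, 0.0, -1.0]]
contact_force: [0.3, 0.4, 0.1]
width: 51.3
```

Call:
send_rows(plan="0 0 0 0 0 -0.001 0.6;0 0 0 0 0 0 0.6;0 0 0 0 0 0 0.6")

```text
time: 69.07
tcp_pos: [470.5, -52.9, 61.5]
eef_rot: [[-0.123, 0.992, -0.0], [0.992, 0.123, 0.0], [0.0, -0.0, -1.0]]
contact_force: [0.3, 0.9, -0.3]
width: 51.0
```

In the slot without contact (tip ≈45.8). Pushing -y; the stop is expected near TCP y≈-72.

Call:
send_rows(plan="0 0 0 0.0004 -0.003 -0.0005 0.6;0 0 0 0.0004 -0.003 0 0.6;0 0 0 0.0004 -0.003 0 0.6;0 0 0 0.0004 -0.003 0 0.6;0 0 0 0.0004 -0.003 0 0.6;0 0 0 0.0002 -0.002 0 0.6;0 0 0 0 0 0 0.6;0 0 0 0 0 0 0.6")

```text
time: 69.73
tcp_pos: [472.8, -70.2, 61.0]
eef_rot: [[-0.122, 0.993, 0.0], [0.993, 0.122, -0.0], [-0.0, 0.0, -1.0]]
contact_force: [-0.1, 0.8, -0.5]
width: 51.4
```

Call:
send_rows(plan="0 0 0 0.0001 -0.001 0 0.6;0 0 0 0 0 0 0.6;0 0 0 0 0 0 0.6")

```text
time: 69.98
tcp_pos: [472.9, -71.0, 61.0]
eef_rot: [[-0.123, 0.992, 0.0], [0.992, 0.123, -0.0], [-0.0, 0.0, -1.0]]
contact_force: [0.5, -1.0, -0.6]
width: 50.9
```

Call:
send_rows(plan="0 0 0 0.0001 -0.001 0 0.6;0 0 0 0 0 0 0.6;0 0 0 0 0 0 0.6")

```text
time: 70.23
tcp_pos: [472.9, -72.0, 61.0]
eef_rot: [[-0.123, 0.992, 0.0], [0.992, 0.123, -0.0], [-0.0, 0.0, -1.0]]
contact_force: [0.5, 0.4, 0.7]
width: 51.4
```

Call:
send_rows(plan="0 0 0 0.0001 -0.001 0 0.6;0 0 0 0 0 0 0.6;0 0 0 0 0 0 0.6")

```text
time: 70.48
tcp_pos: [473.0, -72.7, 61.0]
eef_rot: [[-0.123, 0.992, 0.0], [0.992, 0.123, 0.001], [0.001, 0.0, -1.0]]
contact_force: [0.9, 5.1, 0.8]
width: 51.3
```

Stop felt at -72.5, as predicted. One more millimetre, then back off, lift clear and check.

Call:
send_rows(plan="0 0 0 0.0001 -0.001 0 0.6;0 0 0 0 0 0 0.6;0 0 0 0 0 0 0.6")

```text
time: 70.73
tcp_pos: [473.0, -73.1, 61.0]
eef_rot: [[-0.123, 0.992, 0.0], [0.992, 0.123, 0.002], [0.002, 0.0, -1.0]]
contact_force: [-0.1, 9.6, 2.1]
width: 51.5
```

Call:
send_rows(plan="0 0 0 -0.0004 0.003 0 0.6;0 0 0 -0.0002 0.002 0 0.6;0 0 0 0 0 0.02 0.6;0 0 0 0 0 0.04 0.6;0 0 0 0 0 0.04 0.6;0 0 0 0 0 0.03 0.6;0 0 0 -0.03 -0.03 0 0.6;0 0 0 -0.03 -0.03 0 0.6;0 0 0 -0.02 -0.03 0 0.6;0 0 0 0 -0.03 0 0.6")

```text
time: 71.57
tcp_pos: [390.3, -188.3, 191.5]
eef_rot: [[-0.122, 0.992, -0.001], [0.992, 0.122, -0.001], [-0.001, -0.001, -1.0]]
contact_force: [2.1, -0.2, -0.2]
width: 51.2
```

Call:
send_rows(plan="0 0 0 0 -0.02 0 0.6;0 0 0 0 0 0 0.6;0 0 0 0 0 0 0.6")

```text
time: 71.82
tcp_pos: [393.3, -208.7, 190.9]
eef_rot: [[-0.12, 0.993, -0.0], [0.993, 0.12, -0.0], [-0.0, -0.0, -1.0]]
contact_force: [-0.8, 0.3, -0.0]
width: 51.1
```

```bash
python3 kn.py; python3 chk.py | grep -E "^[0-9]|wood"; python3 see.py pics/v16.png top 285 195 345 245 side 210 180 330 300
```

```text
side orange 16 [299.5  198.88] [505.4 -80.9  50. ]
side green 6 [294.5 201. ] [521.5 -67.7  50. ]
top orange 4 [317.   220.25] [523.4 -83.9  50. ]
top green 8 [311.5 220.5] [522.2 -67.5  50. ]
71.92 [ 393.4 -207.4  190.9] 51.3
top wood [197, 161, 22, 20, 364] z136 [646.2 234.5 136. ] z158 [640.5 230.7 158. ] z77 [661.3 244.8  77. ]
top wood [133, 174, 22, 20, 357] z136 [604.1 412.4 136. ] z158 [599.3 405.  158. ] z77 [617.  432.3  77. ]
top wood [193, 186, 22, 22, 380] z136 [571.3 243.5 136. ] z158 [567.2 239.5 158. ] z77 [582.4 254.3  77. ]
top wood [188, 213, 20, 22, 355] z136 [496. 254. 136.] z158 [493.4 249.8 158. ] z77 [503.1 265.4  77. ]
top wood [120, 215, 26, 23, 483] z136 [483.6 433.  136. ] z158 [481.2 425.2 158. ] z77 [490. 454.  77.]
side wood [228, 250, 23, 17, 326] z136 [646.1 315.2 136. ] z158 [640.9 339.3 158. ] z77 [659.8 250.5  77. ]
side wood [256, 253, 23, 17, 331] z136 [573.1 323.1 136. ] z158 [570.1 347.  158. ] z77 [581.2 259.1  77. ]
side wood [285, 256, 23, 18, 336] z136 [499.5 330.9 136. ] z158 [498.6 354.6 158. ] z77 [501.9 267.5  77. ]
side wood [289, 277, 28, 27, 610] z136 [481.6 415.4 136. ] z158 [481.2 436.6 158. ] z77 [482.6 358.6  77. ]
side wood [236, 292, 25, 20, 417] z136 [603.8 460.2 136. ] z158 [599.9 480.2 158. ] z77 [614.2 406.8  77. ]
72.42 [ 393.6 -207.7  191. ] 7.0 [-0.7 -0.1 -0.2] 51.4
scale 6.667
scale 3.333
```

View pics/v16.png

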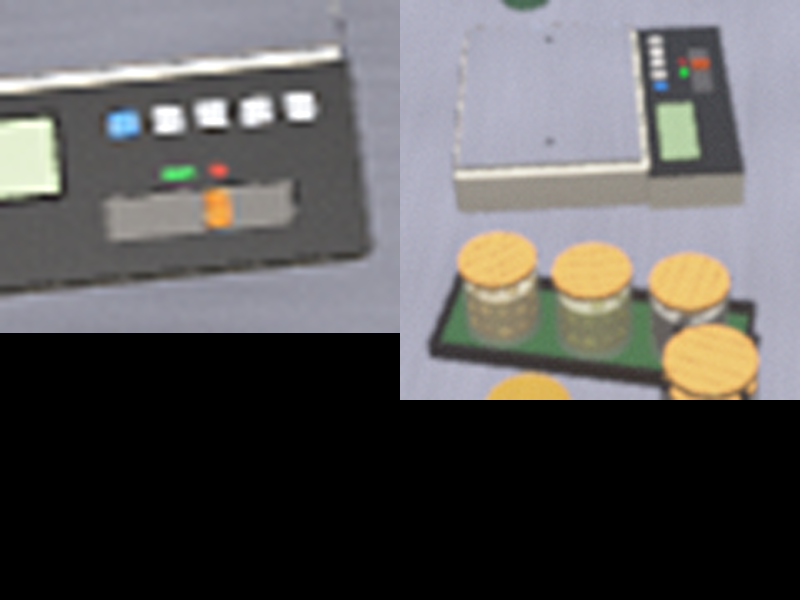

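The knob is under the red dot, with the slot's green patch hidden again and its pixel the same as at the start. The three tubs stand closed in the tray and the arm is clear, so I'm handing in.

```bash
python3 -c "
from cell import *
print(finish_job())"
```

```text
the job is handed in; nothing more can be done
None
```

The job is done and handed in at about 72 s of simulated time; `finish_job` gives no verdict, so success rests on my own checks.

**What I did**
- **Switch on:** The first push only reached about 11 mm because the fingertip sat too shallow in the slot. I felt for the slot bottom and pushed again to the end stop with the platter empty.
- **Weighing:** I stood the black, green and yellow tubs in a row on the platter. They stayed untouched for well over a second.
- **Closing and moving:** Each tub got a bamboo lid while still on the platter, then went to the pick-up tray.
- **Switch off:** I pushed the switch back to its stop.

**What the last checks showed**
- The off stop was felt at 9.6 N where I expected it. The knob is back under the red dot at its starting pixel.
- The lids in the tray are at about (661,245), (582,254) and (503,265) mm, within 2 mm of where I released the tubs. They look flat and centred, and the arm is clear of everything.

**What disagreed or was not measured**
- **Black tub:** It was knocked about 2 cm after it was weighed and lidded. I found it again and carried it from its new place, with the lid still on.
- **Camera readings:** The two cameras disagree by up to about 6 mm on the lid positions in the tray. I took the top camera, which agreed with the gripper position.
- **Bystanders:** I did not measure the oil bottle afterwards, but I kept the arm well clear of it. The pepper jar's cap stayed at the same pixels throughout.

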